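# Post a spent battery pack through the one-way flap of the return intake

### The job

Pick up the longer of the two black battery packs from the mat, lay it flat and lengthways on the open loading ledge of the battery return intake and let go, then slide it along the floor through the two-leaf sprung flap and on under the hood until it presses the sprung contact hidden there. Keep it pressed with about 15 N for one second so that the intake reads it, easing in slowly, because the contact's spring must not be driven to its end (about 20 N). Then ease off a few millimetres and lift the fingers straight up, so that both leaves shut behind the pack, never force the leaves backwards, and leave the small pack, the screwdriver and the jar alone.

Things in the scene. Friction and masses are not known exactly. Their poses are not given: they have to be found in the camera images.
- pack_mid (a point): Centre of the longer battery pack, a black plastic block 76 x 42 x 24 mm (x is its length, y its width, z up), 0.13 to 0.25 kg, lying flat on the bench (its centre 12 mm up). Either end may go first.
- intake: Battery return intake, fixed. Origin on the bench under the middle of its flap; +x is the way packs travel, y across, z up. Its grey metal floor, top 12 mm high, 116 mm wide, runs from x=-130 to +192 mm. To x=-46 mm it is an open ledge without walls; from x=-46 to -6 mm two funnel walls, 28 mm high, narrow the way from 88 to 47 mm.
- ledge (a point): Point on top of the floor, on the middle line of the intake's open loading ledge, at x=-85 mm of the intake: a good place for the middle of the pack, with 25 mm free for a finger on either side.
- flap (a point): Floor's top face at the middle of the flap (x=0 of the intake; axes as the intake). Behind it the way is open above up to x=+58 mm, between side walls 30 mm high; 64 mm wide, then guides from x=+30 to +42 mm narrow it to 47 mm.
- hood (a point): Middle of the top of the hood's front edge (x=+58 mm of the intake, 34 mm above the floor; underside 30 mm above the floor). The hood covers the way up to x=+192 mm and hides the contact. The pack's front touches the contact when its rear end is somewhere between 30 and 46 mm past the flap: the setting differs each time and is not given, so feel for it.
- leaf_left (a joint): Angle of the flap's left leaf (intake's y>0 side), rad: 0 shut, to 1.5 as it swings the way packs travel; it cannot swing the other way. Steel, 25 mm long, 3 mm thick, 2 to 26 mm above the floor, upright hinge at y=+27.5 mm. A spring drives it shut (0.6 N at its tip shut, 1.2 N open; it also leans on the pushing fingers). It shuts only when the pack's rear end is 26 mm or more past the flap and the fingers are out.
- leaf_right (a joint): The same for the right leaf, hinged at y=-27.5 mm; it swings as the mirror image of the left.
- contact (a joint): Travel of the hidden sprung contact, m: 0 out, 0.006 fully in. It takes 3 N to start it and 3 N more per mm (9 N at 2 mm, 15 N at 4 mm, 19.5 N at 5.5 mm). The intake reads the pack from 1.5 mm on; over 5.5 mm is driven to its end. Let go, it eases the pack back by that travel. Sliding the pack takes 1 to 2 N, opening the flap up to about 4 N.
- small_pack_mid (a point): Bystander: centre of the smaller black battery pack, 50 x 32 x 18 mm, lying on the bench; leave alone. The two packs' places are swapped at random.
- driver: Bystander: screwdriver 150 mm long lying on the bench; leave alone.
- jar: Bystander: small white jar with black cap, 40 mm wide, 45 mm high, standing; leave alone.
Mind the look-alikes: they are no part of the job. What is shaped like the part that bears pack_mid but purple or white is not meant.

How it is judged (in metres and radians):
On the way, in this order (a step that is already met when the one before it is completed fails the run):
1. the longer pack lies flat and lengthways on the loading ledge in front of the shut flap, let go (x of pack_mid in the frame of intake between -0.13 and -0.045 m and y of pack_mid in the frame of intake between -0.04 and 0.04 m and z of pack_mid in the frame of intake below 0.03 m and angle between the x axis of pack_mid and the x axis of intake, either way round below 0.4 rad and contact force between the fingers and pack below 0.05 N and value of joint each of leaf_left, leaf_right below 0.12 rad), for 0.1 s.
2. the pack, sliding on the floor, swings both leaves open (x of pack_mid in the frame of intake between -0.03 and 0.06 m and z of pack_mid in the frame of intake below 0.03 m and value of joint each of leaf_left, leaf_right above 0.5 rad), for 0.05 s.
3. the pack presses the hidden contact at least 1.5 mm in, for 0.5 s (value of joint contact above 0.0015 m and x of pack_mid in the frame of intake above 0.06 m and z of pack_mid in the frame of intake below 0.03 m), for 0.5 s.
At the end, for the whole second after the job is handed in: The longer pack lies at rest on the intake's floor under the hood, its middle more than 64 mm past the flap, within 6 mm of the middle line and 0.12 rad of lengthways, both leaves shut (within 0.12 rad) behind it (x of pack_mid in the frame of intake above 0.064 m and y of pack_mid in the frame of intake between -0.006 and 0.006 m and z of pack_mid in the frame of intake below 0.03 m and angle between the x axis of pack_mid and the x axis of intake, either way round below 0.12 rad and linear speed of pack below 0.02 m/s and value of joint each of leaf_left, leaf_right below 0.12 rad); the robot touches nothing.
It fails at once if the hidden contact is driven to its end (more than 5.5 mm, about 20 N) (value of joint contact above 0.0055 m).
It fails at once if a leaf is forced backwards by more than 0.08 rad (value of joint any of leaf_left, leaf_right below -0.08 rad).
It fails at once if the pack is jammed or banged against the intake with more than 40 N (contact force between pack and intake above 40 N).
It fails at once if the pack is lifted over the flap instead of slid through it (x of pack_mid in the frame of intake between -0.02 and 0.1 m and y of pack_mid in the frame of intake between -0.05 and 0.05 m and z of pack_mid in the frame of intake above 0.036 m).
It fails at once if a bystander is shifted by more than 15 mm (distance of any of small_pack_mid, driver, jar from where it was at the start of the episode above 0.015 m).
It also fails if it takes over 72 s, if anything falls off the work surface, if the arm or the gripper's body presses on something with over 40 N, if the wrist force passes 120 N, or if a joint passes its speed limit or range.

### The arm

A 6-joint arm with a two-finger parallel gripper is mounted at the origin on the work surface. World frame = base frame: x ahead of the robot, y to its left, z up, the work surface at z = 0. Lengths are in mm, angles in rad, forces in N, time in s.
With the tool pointing down it reaches from about 375 to 900 mm from the base axis. Payload 3.1 kg.
Tool frame: the origin (TCP) lies between the finger pads; the fingertips stand 25 mm ahead of it and the grasp point (between the pads) lies 6 mm ahead of it; z points along the fingers, x is the direction in which the jaws open and shut, and the axes are right-handed (so a half turn about z gives the same grasp; the last joint's range is limited). The gripper opens to 85 mm and grips with 20 to 120 N. Pads are 22 mm wide; open, the fingers measure 114 mm over their backs; the gripper's body (76 mm by 85 mm) begins 54 mm behind the grasp point. The pads swing forward as they close: fully open they stand 13 mm farther back than shut.
Start: joints at [1.032, 0.527, 1.433, -0, 1.181, -0.178], TCP at [220.598, 584.751, 256.31] pointing down, gripper open.
Joint ranges: [-3.08, 3.08], [-0.75, 2.2], [0.22, 2.44], [-1.43, 4.57], [0, 2.65], [-2.85, 2.85]. Speed limits (rad/s): [2.79, 2.79, 3.14, 3.14, 3.14, 3.14].

### API

Orientations are given as a unit quaternion [w, x, y, z].
In Python, from cell import env gives the robot as it stands.
- The arm moves only by the shell command python3 -m handwheel 'ROWS' [FORCE]. ROWS is JSON, a list of rows, each an object of numbers: "grip": the closure, from -1 (fully open) to 1 (shut); "dx", "dy", "dz": the shift along the tool's x, y, z in m; "rx", "ry", "rz": the turn, a rotation vector about the tool's x, y, z in degrees. A call has 1 to 5 rows; each row shifts and turns the pose as measured when the row begins, along the tool's axes as they then stand; what a row does not reach is not made up. A row lasts 1/8 s, in which the tool goes at most 62.5 mm and 10.7 degrees, less where a joint would pass 70% of its speed; a pose out of reach is approached as far as the arm can. A call with a gripper value outside its range is refused whole. The fingers move at their own pace and stop on an object; FORCE is the grip in N (left out, the last holds). Time passes only in rows, so rows that do not move let the fingers close. It gives the time, the measured TCP pose, the force and the opening at its end, in the units of the state.
- env.state(): the state, without advancing time (a new reading comes with each control period).
- env.capture(name): name is "scene" or "top" or "wrist"; returns the picture (400x640x3 uint8, blue, green, red); there is no depth.
- env.camera_params(name): a dict with "vfov" (degrees; the focal length in pixels is half the picture's height over the tangent of half this angle, whatever the lens; pixels are square), "cx", "cy" (the principal point, pixels), "k1" (the pictures are not rectified: a ray, as slopes to the right and down, at radius r is drawn at 1 + k1 r^2 times it, then the intrinsics apply), "position" and "orientation" of the camera in the world. Camera axes: x right, y up, looking along -z (the intrinsics and any distortion apply to the point x, -y, -z); pixel columns grow to the right and rows downward; lengths in mm; the calibration is good to about 2 mm. A picture is of the moment at which its call begins: read the wrist's pose just before it. camera_params takes no time and is no camera call; for the wrist camera it gives the pose at the moment of the call.
- env.finish_job(): hands the job in, once; it reports no verdict.
The state is a dict: "time_s": time; "q": joint angles; "qvel": joint speeds; "joint_efforts": joint torques, N m; "tcp_pos": TCP position; "ee_rot": TCP orientation; "force": force on the tool from outside, world axes, zero at the start; "moment": the same for the moment, N m; "gripper_width": finger opening in mm.
Only numpy, scipy, OpenCV 4.12 (cv2) and the standard library are available. Lean on these libraries where they do the work, as an engineer would, in place of code of your own. Each camera call takes 0.05 s, during which the arm holds its last target.

## Working session

There is one attempt and no reset: what is moved stays moved. The work goes in short steps, Python scripts to look and compute and a shell command to move; the robot and the scene stay as the last step left them, time stands still between calls to the robot, and variables do not carry over. Pictures are saved under pics/ and viewed, and the job is handed in when it is done.

```bash
ls; mkdir -p pics; python3 - <<'E'
from cell import env
import cv2
s=env.state(); print(s)
for n in ("scene","top","wrist"):
    print(n,env.camera_params(n)); cv2.imwrite(f"pics/{n}0.png",env.capture(n))
E
```

```text
pics
{'time_s': 0.0, 'q': array([ 1.03151918e+00,  5.28468579e-01,  1.43386862e+00, -4.18026738e-06,
        1.18140060e+00, -1.78450843e-01]), 'qvel': array([-0.00050306, -0.00022702, -0.00079978,  0.00047235,  0.00045774,
        0.00171296]), 'joint_efforts': array([ 2.57753672e-03, -4.42340040e+01, -1.78032643e+01, -1.09970740e-04,
        8.24453164e-03,  2.61090196e-05]), 'tcp_pos': array([220.26247279, 584.21134885, 255.34278823]), 'ee_rot': array([ 4.45503006e-04,  8.22509697e-01,  5.68750075e-01, -9.75677664e-04]), 'force': array([-0.0485899 ,  0.46052154,  0.20358278]), 'moment': array([ 0.00586429,  0.01412043, -0.02160249]), 'gripper_width': 85.55034541604581}
scene {'vfov': 54.34368003721323, 'cx': 321.3446249719463, 'cy': 201.66969916917222, 'k1': -0.07767447565971833, 'position': array([1012.66358965,  371.2910187 ,  772.16734723]), 'orientation': array([0.43513913, 0.17211337, 0.30968045, 0.82772516])}
top {'vfov': 52.002684493076465, 'cx': 325.07995381202335, 'cy': 198.7848714427498, 'k1': -0.08208817702853059, 'position': array([ 429.08252633,   27.25367788, 1097.98457425]), 'orientation': array([-0.69820595, -0.00972936,  0.01570596,  0.71565852])}
wrist {'vfov': 60.97004713408611, 'cx': 314.59812871074524, 'cy': 193.6235609211525, 'k1': -0.07259413693551031, 'position': array([159.71533491, 607.91970321, 372.7976879 ]), 'orientation': array([ 0.81576475, -0.10736446, -0.07242754,  0.56369761])}
```

View pics/scene0.png

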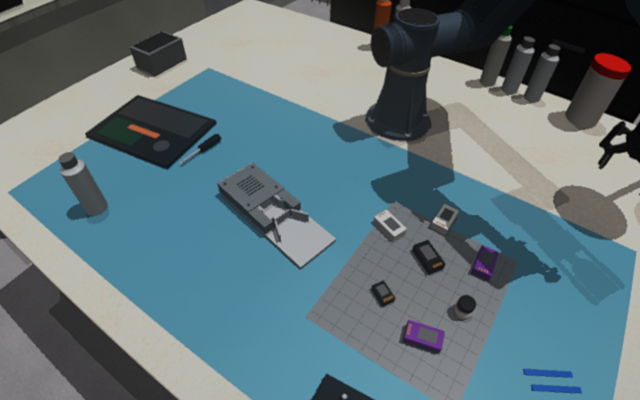

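View pics/top0.png

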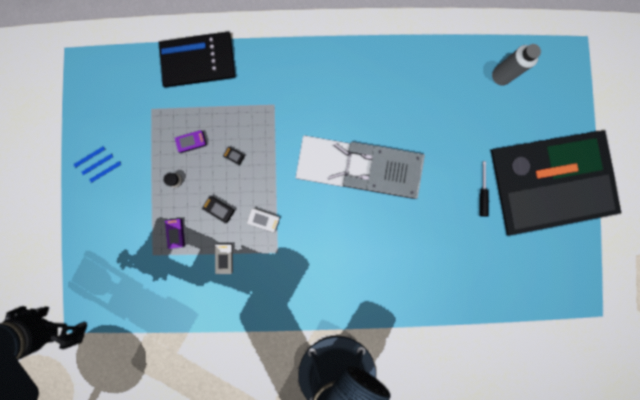

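View pics/wrist0.png

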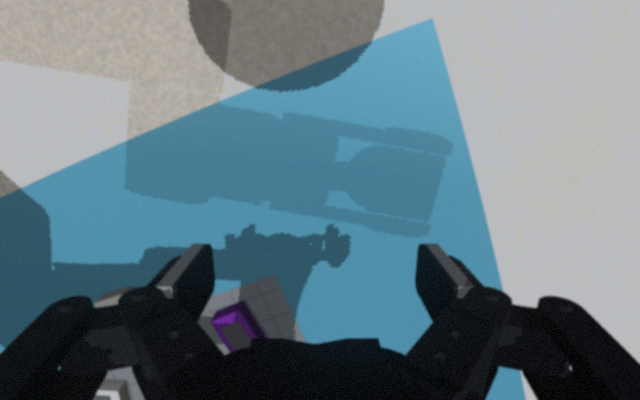

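Candidates in the top view:
- Black pack with orange label at (219,208), the larger one.
- Black pack at (234,155), the small one.
- Purple look-alikes at (190,141) and (175,233).
- White look-alikes at (264,219) and (224,257).
- Jar with black cap at (173,179).

I choose (219,208) and will check it in a close crop and by measuring its size.

```bash
cat > h.py <<'E'
from cell import env
import cv2, numpy as np
from scipy.spatial.transform import Rotation as R
def quat(q): return R.from_quat([q[1],q[2],q[3],q[0]])
def ray(p,px):
    f=200/np.tan(np.radians(p['vfov']/2))
    K=np.array([[f,0,p['cx']],[0,f,p['cy']],[0,0,1]])
    # distortion: xd = x(1+k1 r^2)
    u=cv2.undistortPoints(np.array(px,float).reshape(-1,1,2),K,np.array([p['k1'],0,0,0,0.])).reshape(-1,2)
    d=np.c_[u[:,0],-u[:,1],-np.ones(len(u))]
    return quat(p['orientation']).apply(d)
def onplane(p,px,z):
    d=ray(p,px); o=np.array(p['position']); return o+d*((z-o[2])/d[:,2])[:,None]
def proj(p,X):
    f=200/np.tan(np.radians(p['vfov']/2))
    c=quat(p['orientation']).inv().apply(np.atleast_2d(X)-p['position'])
    a=c[:,0]/-c[:,2]; b=-c[:,1]/-c[:,2]; k=1+p['k1']*(a*a+b*b)
    return np.c_[p['cx']+f*a*k,p['cy']+f*b*k]
E
python3 - <<'E'
from h import *
t=cv2.imread('pics/top0.png'); s=cv2.imread('pics/scene0.png')
def crop(im,x,y,w,h,k,n): cv2.imwrite(n,cv2.resize(im[y:y+h,x:x+w],None,fx=k,fy=k,interpolation=cv2.INTER_CUBIC))
crop(t,190,140,90,90,6,'pics/c1.png')
crop(t,285,120,150,90,5,'pics/c2.png')
crop(s,205,150,140,130,5,'pics/c3.png')
crop(s,360,200,110,110,5,'pics/c4.png')
E
```

```text
(no output)
```

View pics/c1.png

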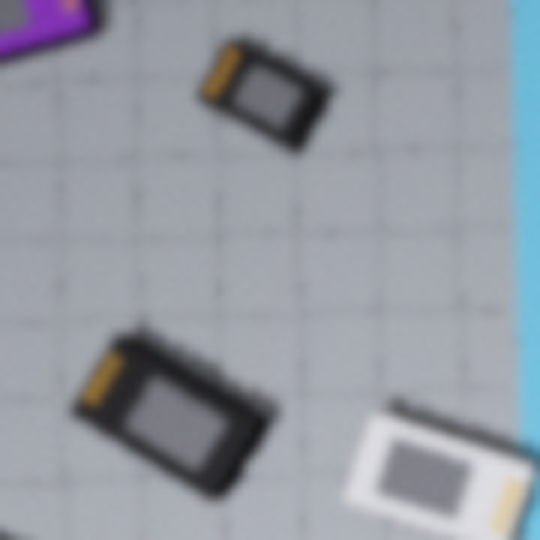

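View pics/c2.png

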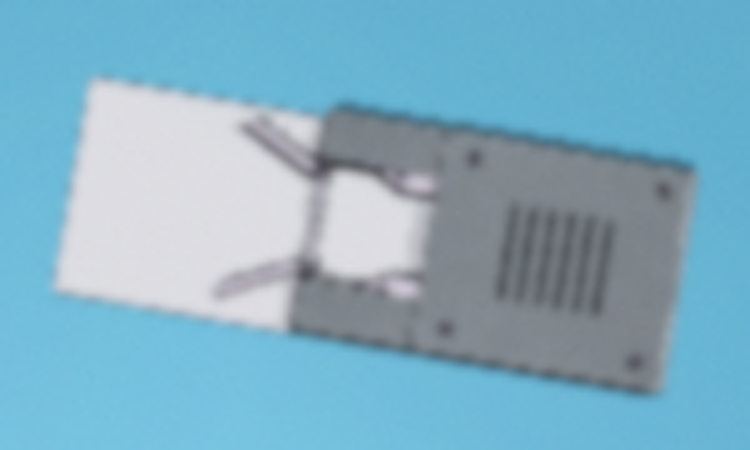

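View pics/c3.png

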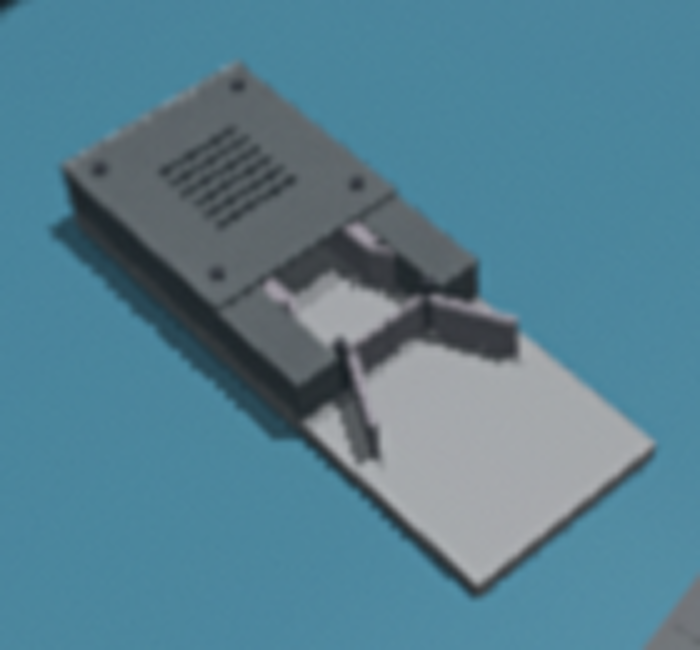

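View pics/c4.png

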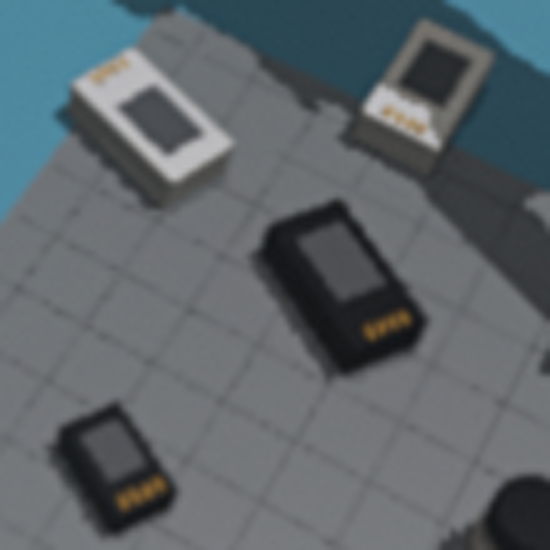

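The crops confirm it: at top (219,208) is the longer black pack with orange contacts, clearly bigger than the one at (234,155). The intake's ledge is on the left in the top view, so travel is to the right, roughly −y in the world. Now I'll measure.

```bash
cat > m1.py <<'E'
from h import *
t=env.camera_params('top'); s=env.camera_params('scene')
def c(x0,y0,k,L): return [(x0+(a+.5)/k-.5,y0+(b+.5)/k-.5) for a,b in L]
def rep(n,P):
    P=np.array(P); e=np.linalg.norm(np.roll(P,-1,0)-P,axis=1); m=P.mean(0)
    d=(P[1]-P[0])+(P[2]-P[3]); print(n,m.round(1),'edges',e.round(1),'yaw01',np.degrees(np.arctan2(d[1],d[0])).round(1))
rep('pack top z24',onplane(t,c(190,140,6,[(75,405),(220,495),(275,415),(130,335)]),24))
rep('pack scene z24',onplane(s,c(360,200,5,[(425,320),(350,205),(265,245),(343,362)]),24))
rep('small top z18',onplane(t,c(190,140,6,[(198,97),(298,150),(335,90),(235,42)]),18))
# ledge/hood
print('ledge end', onplane(t,c(285,120,5,[(92,80),(57,291)]),12).round(1).tolist())
print('hood far', onplane(t,c(285,120,5,[(694,168),(657,392)]),46).round(1).tolist())
print('ledge end s', onplane(s,c(205,150,5,[(655,447),(477,588)]),12).round(1).tolist())
print('hood far s', onplane(s,c(205,150,5,[(240,65),(65,168)]),46).round(1).tolist())
print('hood front s', onplane(s,c(205,150,5,[(395,193),(220,305)]),46).round(1).tolist())
print('jar', onplane(t,[(172,179)],45).round(1))
E
python3 m1.py
```

```text
pack top z24 [449.4 297.8  24. ] edges [75.5 42.4 73.3 39.1] yaw01 -121.4
pack scene z24 [455. 306.  24.] edges [68.4 50.3 68.3 47.4] yaw01 -124.9
small top z18 [589.1 256.5  18. ] edges [50.7 31.1 49.7 29.3] yaw01 -118.2
ledge end [[638.3, 72.3, 12.0], [525.7, 93.4, 12.0]]
hood far [[579.0, -240.4, 46.0], [463.1, -216.9, 46.0]]
ledge end s [[529.4, 98.5, 12.0], [642.0, 74.9, 12.0]]
hood far s [[465.0, -214.3, 46.0], [576.7, -237.4, 46.0]]
hood front s [[492.5, -85.8, 46.0], [600.8, -109.5, 46.0]]
jar [[528.  414.1  45. ]]
```

```bash
python3 -m handwheel '[{"dx":-0.036,"dy":0.05},{"dx":-0.036,"dy":0.05},{"dx":-0.036,"dy":0.05},{"dx":-0.036,"dy":0.05},{"dx":-0.036,"dy":0.05}]'; python3 -m handwheel '[{"rz":10.5},{"rz":10.5},{"rz":10.5},{"rz":10.5},{"rz":10.5}]' ; python3 -m handwheel '[{"rz":10.5},{"rz":10.5},{"rz":10.5},{"rz":10.5}]'; python3 - <<'E'
from h import *
s=env.state(); print(s['tcp_pos'],s['q'],s['force'])
print(quat(s['ee_rot']).as_matrix().round(3))
im=env.capture('wrist'); print(env.camera_params('wrist')); cv2.imwrite('pics/w1.png',im)
E
```

```text
[220.35873143 584.31994927 255.55274301] [ 1.03147923e+00  5.28256435e-01  1.43361834e+00 -1.32530078e-05
  1.18139170e+00 -1.78510315e-01] [ 0.30711669 -0.23385583 -0.38364404]
[[ 0.353  0.936 -0.001]
 [ 0.936 -0.353 -0.001]
 [-0.002 -0.    -1.   ]]
{'vfov': 60.97004713408611, 'cx': 314.59812871074524, 'cy': 193.6235609211525, 'k1': -0.07259413693551031, 'position': array([159.77875054, 608.02539412, 373.05542011]), 'orientation': array([ 0.81578158, -0.10723915, -0.07270405,  0.5636615 ])}invalid input at $[0]: expected keys grip, dx, dy, dz, rx, ry, rz
invalid input at $[0]: expected keys grip, dx, dy, dz, rx, ry, rz
invalid input at $[0]: expected keys grip, dx, dy, dz, rx, ry, rz
```

View pics/w1.png

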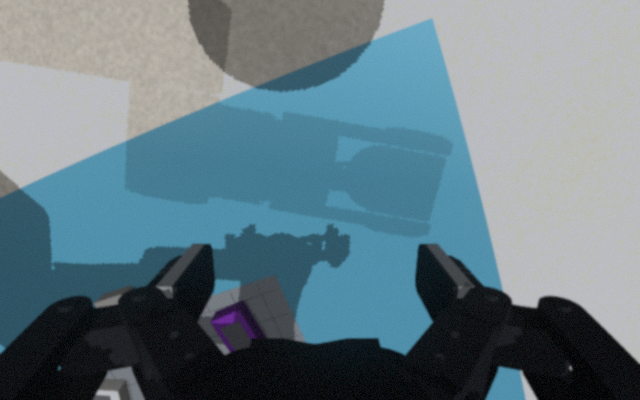

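Every key is required and nothing moved. Sending the full rows.

```bash
python3 -m handwheel '[{"grip":-1,"dx":-0.037,"dy":0.043,"dz":0,"rx":0,"ry":0,"rz":0},{"grip":-1,"dx":-0.037,"dy":0.043,"dz":0,"rx":0,"ry":0,"rz":0},{"grip":-1,"dx":-0.037,"dy":0.043,"dz":0,"rx":0,"ry":0,"rz":0},{"grip":-1,"dx":-0.037,"dy":0.043,"dz":0,"rx":0,"ry":0,"rz":0},{"grip":-1,"dx":-0.037,"dy":0.043,"dz":0,"rx":0,"ry":0,"rz":0}]'; python3 -m handwheel '[{"grip":-1,"dx":-0.037,"dy":0.043,"dz":0,"rx":0,"ry":0,"rz":0},{"grip":-1,"dx":-0.037,"dy":0.043,"dz":0,"rx":0,"ry":0,"rz":0},{"grip":-1,"dx":0,"dy":0,"dz":0,"rx":0,"ry":0,"rz":10.5},{"grip":-1,"dx":0,"dy":0,"dz":0,"rx":0,"ry":0,"rz":10.5},{"grip":-1,"dx":0,"dy":0,"dz":0,"rx":0,"ry":0,"rz":10.5}]'; python3 -m handwheel '[{"grip":-1,"dx":0,"dy":0,"dz":0,"rx":0,"ry":0,"rz":10.5},{"grip":-1,"dx":0,"dy":0,"dz":0,"rx":0,"ry":0,"rz":10.5},{"grip":-1,"dx":0,"dy":0,"dz":0,"rx":0,"ry":0,"rz":10.5},{"grip":-1,"dx":0,"dy":0,"dz":0,"rx":0,"ry":0,"rz":10.5},{"grip":-1,"dx":0,"dy":0,"dz":0,"rx":0,"ry":0,"rz":10.5}]'; python3 - <<'E'
from h import *
s=env.state(); print(s['tcp_pos'],s['q'],s['force'])
print(quat(s['ee_rot']).as_matrix().round(3))
E
```

```text
time_s: 0.82
tcp_pos: [359.0, 332.9, 254.9]
ee_rot: [0.0, 0.82, 0.572, 0.001]
force: [0.3, 0.3, 0.2]
gripper_width: 85.3
time_s: 1.45
tcp_pos: [418.7, 225.6, 255.1]
ee_rot: [0.0, 0.947, 0.321, 0.002]
force: [0.1, -0.1, 0.3]
gripper_width: 85.6
time_s: 2.08
tcp_pos: [418.4, 225.0, 254.7]
ee_rot: [-0.001, 0.99, -0.141, 0.001]
force: [0.5, 0.4, 0.2]
gripper_width: 85.3
[418.35749546 225.02801797 254.74167583] [2.57581763e-01 3.28180594e-01 1.80129107e+00 1.32610211e-04
 1.00958197e+00 5.40044918e-01] [0.46306308 0.35178599 0.16800302]
[[ 0.96  -0.279  0.002]
 [-0.279 -0.96   0.001]
 [ 0.002 -0.001 -1.   ]]
```

```bash
python3 -m handwheel '[{"grip":-1,"dx":0,"dy":0,"dz":0,"rx":0,"ry":0,"rz":8},{"grip":-1,"dx":0,"dy":0,"dz":0,"rx":0,"ry":0,"rz":7},{"grip":-1,"dx":0,"dy":0,"dz":0,"rx":0,"ry":0,"rz":0}]'; python3 - <<'E'
from h import *
import json
p=env.camera_params('wrist');s=env.state()
im=env.capture('wrist'); cv2.imwrite('pics/w2.png',im)
json.dump({k:np.array(v).tolist() for k,v in p.items()},open('w2.json','w'))
print(s['tcp_pos'],quat(s['ee_rot']).as_matrix().round(3)[0])
print(proj(p,[449,298,24]))
E
```

```text
time_s: 2.45
tcp_pos: [418.0, 225.0, 254.6]
ee_rot: [-0.001, 0.962, -0.273, 0.001]
force: [0.3, -0.5, -0.1]
gripper_width: 85.3
[418.0416474  224.95650251 254.57159288] [ 0.851 -0.525  0.002]
[[302.43244832  90.12321838]]
```

View pics/w2.png

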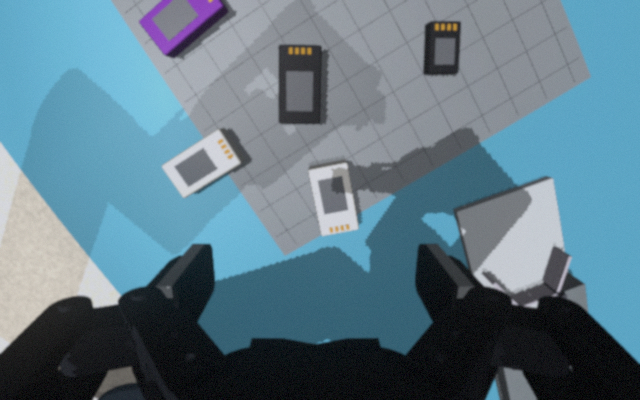

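The wrist view shows the longer black pack centred at about (301,85), roughly aligned with the tool's y axis. The small pack is at (442,48). I'll mask the long pack and measure it.

```bash
python3 - <<'E'
from h import *
import json
p=json.load(open('w2.json')); im=cv2.imread('pics/w2.png')
c=im[30:140,260:345]; cv2.imwrite('pics/w2c.png',cv2.resize(c,None,fx=5,fy=5,interpolation=cv2.INTER_CUBIC))
g=cv2.cvtColor(im,cv2.COLOR_BGR2GRAY); print(g[85,270:335])
print(g[35:135,290])
E
```

```text
[160 160 159 161 163 168 168 161 127  83  58  58  54  52  56  71  93 110
 112 112 114 113 114 110 110 113 112 112 113 110 113 110 111 109 108 109
 109 108 108 112 108 103  91  66  52  48  46  48  48  44  49  64  74  70
  72  73  76  99 119 135 139 137 136 139 139]
[145 142 147 142 142 146 142 141 131 108  76  81 107 133 141 147 142 140
 126  92  66  57  55  56  53  57  56  54  56  53  57  54  58  53  56  69
  93 108 110 116 113 112 114 111 115 114 116 111 114 114 114 112 112 112
 114 108 114 114 114 112 111 111 113 113 113 112 115 113 111 113 114 111
 111 111 110  94  75  61  53  52  53  53  52  57  53  55  53  59  84 122
 147 160 165 162 166 166 163 162 157 149]
```

View pics/w2c.png

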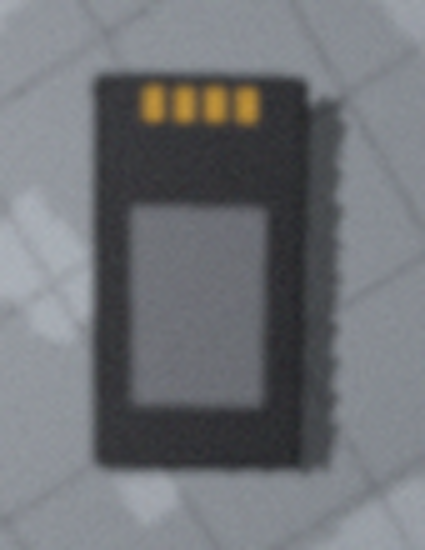

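```bash
python3 - <<'E'
from h import *
import json
p=json.load(open('w2.json')); s=env.state()
c=[(260+(a+.5)/5-.5,30+(b+.5)/5-.5) for a,b in [(98,465),(98,78),(304,78),(303,467)]]
P=onplane(p,c,24); e=np.linalg.norm(np.roll(P,-1,0)-P,axis=1); m=P.mean(0)
d=P[1]-P[0]+P[2]-P[3]; print(m,e.round(1),np.degrees(np.arctan2(d[1],d[0])))
M=quat(s['ee_rot']).as_matrix(); print(M.T@(m-s['tcp_pos']), np.degrees(np.arctan2(M[1,0],M[0,0])))
# tape on ledge etc.
E
```

```text
[449.46193487 303.74367739  24.        ] [73.8 39.7 74.1 41.3] 57.68937037926205
[-14.81084472 -83.24888383 230.67582728] -31.617604826896766
```

```bash
python3 -m handwheel '[{"grip":-1,"dx":-0.007,"dy":-0.041,"dz":0,"rx":0,"ry":0,"rz":0},{"grip":-1,"dx":-0.007,"dy":-0.041,"dz":0,"rx":0,"ry":0,"rz":0.7},{"grip":-1,"dx":0,"dy":0,"dz":0.05,"rx":0,"ry":0,"rz":0},{"grip":-1,"dx":0,"dy":0,"dz":0.05,"rx":0,"ry":0,"rz":0},{"grip":-1,"dx":0,"dy":0,"dz":0,"rx":0,"ry":0,"rz":0}]'; python3 - <<'E'
from h import *
im=env.capture('wrist'); cv2.imwrite('pics/w3.png',im)
im=env.capture('scene'); cv2.imwrite('pics/s3.png',cv2.resize(im[130:350,320:560],None,fx=3,fy=3))
E
```

```text
time_s: 3.12
tcp_pos: [452.3, 305.4, 153.6]
ee_rot: [-0.002, 0.962, -0.274, 0.003]
force: [0.2, 0.3, 0.3]
gripper_width: 85.1
```

View pics/w3.png

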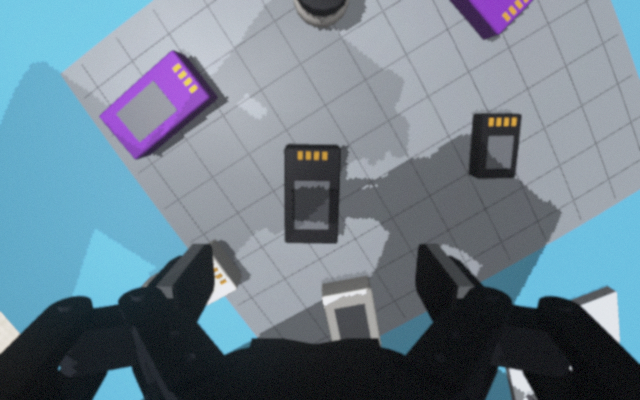

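View pics/s3.png

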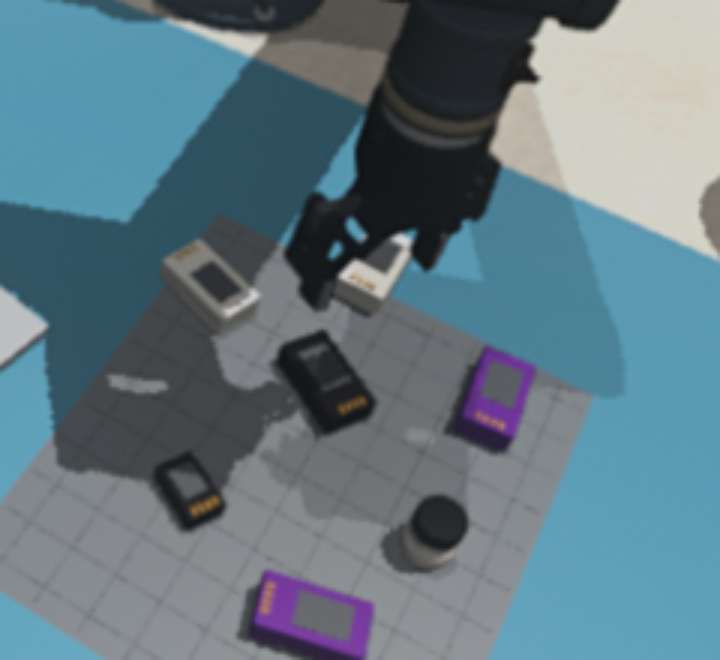

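```bash
python3 - <<'E'
from h import *
p=env.camera_params('wrist'); s=env.state(); M=quat(s['ee_rot']).as_matrix()
P=onplane(p,[(285.5,242),(286,147),(340,147),(337.5,242)],24)
e=np.linalg.norm(np.roll(P,-1,0)-P,axis=1);m=P.mean(0); d=P[1]-P[0]+P[2]-P[3]
print(m,e.round(1),np.degrees(np.arctan2(d[1],d[0])), M.T@(m-s['tcp_pos']), s['tcp_pos'])
print('white corner',(M.T@(onplane(p,[(236,287),(220,243)],24)-s['tcp_pos']).T).T)
print('white2',(M.T@(onplane(p,[(323,290),(371,282)],24)-s['tcp_pos']).T).T)
print('cam in tool',M.T@(np.array(p['position'])-s['tcp_pos']),(M.T@quat(p['orientation']).as_matrix()).round(3))
E
```

```text
[453.32225379 305.2420424   24.        ] [75.2 39.9 75.2 41.3] 57.105384493061074 [ -2.11622743   3.57053296 133.17427584] [455.01877236 306.4055124  157.22305744]
white corner [[-65.4408651   81.06325433 131.57979376]
 [-75.72461022  41.87945464 131.97651454]]
white2 [[  6.56885837  83.96336607 132.24015609]
 [ 46.16279057  76.96213988 132.71211907]]
cam in tool [-5.13675891e-02 -6.56812358e+01 -1.17327820e+02] [[ 1.     0.001  0.001]
 [ 0.001 -0.966 -0.259]
 [ 0.001  0.259 -0.966]]
```

```bash
python3 -m handwheel '[{"grip":-1,"dx":-0.002,"dy":0.003,"dz":0.04,"rx":0,"ry":0,"rz":0.6},{"grip":-1,"dx":0,"dy":0,"dz":0.04,"rx":0,"ry":0,"rz":0},{"grip":-1,"dx":0,"dy":0,"dz":0.02,"rx":0,"ry":0,"rz":0},{"grip":-1,"dx":0,"dy":0,"dz":0.01,"rx":0,"ry":0,"rz":0},{"grip":-1,"dx":0,"dy":0,"dz":0.0,"rx":0,"ry":0,"rz":0}]'; python3 - <<'E'
from h import *
s=env.state(); print(s['tcp_pos'],s['force'])
E
```

```text
time_s: 3.85
tcp_pos: [464.3, 309.5, 57.2]
ee_rot: [-0.013, 0.96, -0.279, 0.017]
force: [-0.5, -0.6, -0.0]
gripper_width: 85.2
[464.33954567 309.47783828  57.2103472 ] [-0.53658481 -0.58136381 -0.02521559]
```

The descent drifted sideways and tilted the tool a little. I'll write a helper that works out corrections in tool axes.

```bash
cat > to.py <<'E'
import sys
from h import *
x,y,z,yaw=map(float,sys.argv[1:5])
s=env.state(); M=quat(s['ee_rot']).as_matrix(); a=np.radians(yaw)
T=np.array([[np.cos(a),np.sin(a),0],[np.sin(a),-np.cos(a),0],[0,0,-1]])
print('tcp',s['tcp_pos'].round(1),'F',s['force'].round(1),'w',round(s['gripper_width'],1),'t',round(s['time_s'],2))
print('d(mm)',(M.T@(np.array([x,y,z])-s['tcp_pos'])).round(1),'r(deg)',np.degrees(R.from_matrix(M.T@T).as_rotvec()).round(2))
E
python3 to.py 452 304 50 -32.5
```

```text
tcp [464.3 309.5  57.2] F [-0.5 -0.6 -0. ] w 85.2 t 3.85
d(mm) [-7.7 11.5  6.6] r(deg) [-2.01 -1.45  0.13]
```

```bash
python3 -m handwheel '[{"grip":-1,"dx":-0.008,"dy":0.011,"dz":0,"rx":-2,"ry":-1.5,"rz":0},{"grip":-1,"dx":0,"dy":0,"dz":0,"rx":0,"ry":0,"rz":0},{"grip":-1,"dx":0,"dy":0,"dz":0,"rx":0,"ry":0,"rz":0}]';python3 to.py 452 304 50 -32.5;  python3 - <<'E'
from h import *
im=env.capture('wrist'); cv2.imwrite('pics/w4.png',im)
E
python3 to.py 452 304 50 -32.5
```

```text
time_s: 4.22
tcp_pos: [454.9, 305.7, 61.1]
ee_rot: [-0.003, 0.96, -0.279, 0.003]
force: [-0.4, -0.1, 0.4]
gripper_width: 85.1
tcp [454.9 305.7  61.1] F [-0.4 -0.1  0.4] w 85.1 t 4.22
d(mm) [-1.6  3.1 11. ] r(deg) [-0.42 -0.26  0.16]
tcp [454.8 305.7  61. ] F [-0.4  0.1 -0.7] w 85.6 t 4.28
d(mm) [-1.5  3.  11. ] r(deg) [-0.42 -0.25  0.16]
```

View pics/w4.png

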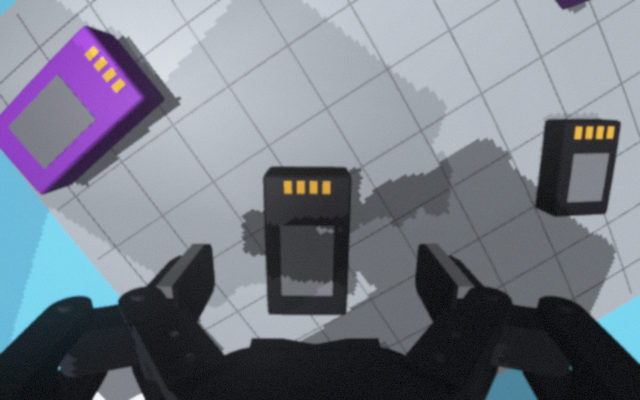

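```bash
python3 - <<'E'
from h import *
p=env.camera_params('wrist'); s=env.state(); M=quat(s['ee_rot']).as_matrix()
P=onplane(p,[(268,313),(266,181),(350,181),(348,313)],24)
e=np.linalg.norm(np.roll(P,-1,0)-P,axis=1);m=P.mean(0); d=P[1]-P[0]+P[2]-P[3]
print(m,e.round(1),np.degrees(np.arctan2(d[1],d[0])), M.T@(m-s['tcp_pos']), s['tcp_pos'])
E
```

```text
[449.41187915 303.42610403  24.        ] [70.8 39.2 70.8 41.9] 57.29090073571392 [-3.50612625  5.09063221 36.99739163] [454.81513922 305.71086016  61.04860477]
```

```bash
python3 -m handwheel '[{"grip":-1,"dx":-0.0035,"dy":0.0045,"dz":0.01,"rx":-0.4,"ry":-0.3,"rz":0},{"grip":-1,"dx":0,"dy":0,"dz":0.01,"rx":0,"ry":0,"rz":0},{"grip":-1,"dx":0,"dy":0,"dz":0.006,"rx":0,"ry":0,"rz":0},{"grip":-1,"dx":0,"dy":0,"dz":0,"rx":0,"ry":0,"rz":0}]';python3 to.py 450 303 31 -32.6
```

```text
time_s: 4.78
tcp_pos: [449.1, 303.7, 32.9]
ee_rot: [-0.0, 0.96, -0.278, -0.001]
force: [-0.4, 0.0, -0.2]
gripper_width: 85.4
tcp [449.1 303.7  32.9] F [-0.4  0.  -0.2] w 85.4 t 4.78
d(mm) [1.1 0.1 1.9] r(deg) [0.02 0.07 0.26]
```

```bash
python3 -m handwheel '[{"grip":1,"dx":0,"dy":0,"dz":0.001,"rx":0,"ry":0,"rz":0},{"grip":1,"dx":0,"dy":0,"dz":0,"rx":0,"ry":0,"rz":0},{"grip":1,"dx":0,"dy":0,"dz":0,"rx":0,"ry":0,"rz":0},{"grip":1,"dx":0,"dy":0,"dz":0,"rx":0,"ry":0,"rz":0},{"grip":1,"dx":0,"dy":0,"dz":0,"rx":0,"ry":0,"rz":0}]' 40;python3 to.py 450 303 31 -32.6
```

```text
time_s: 5.4
tcp_pos: [449.3, 303.8, 31.9]
ee_rot: [-0.0, 0.96, -0.278, -0.0]
force: [0.6, 0.1, -1.8]
gripper_width: 41.0
tcp [449.3 303.8  31.9] F [ 0.6  0.1 -1.8] w 41.0 t 5.4
d(mm) [1.  0.3 0.9] r(deg) [-0.    0.06  0.26]
```

Gripped at 41 mm, which matches the 42 mm width. Now lifting.

```bash
python3 -m handwheel '[{"grip":1,"dx":0,"dy":0,"dz":-0.01,"rx":0,"ry":0,"rz":0},{"grip":1,"dx":0,"dy":0,"dz":-0.03,"rx":0,"ry":0,"rz":0},{"grip":1,"dx":0,"dy":0,"dz":-0.04,"rx":0,"ry":0,"rz":0},{"grip":1,"dx":0,"dy":0,"dz":-0.04,"rx":0,"ry":0,"rz":0},{"grip":1,"dx":0,"dy":0,"dz":-0.02,"rx":0,"ry":0,"rz":0}]'; python3 -m handwheel '[{"grip":1,"dx":0,"dy":0,"dz":0,"rx":0,"ry":0,"rz":0}]';python3 to.py 575 42 150 -11.3
python3 - <<'E'
from h import *
cv2.imwrite('pics/w5.png',env.capture('wrist'))
t=cv2.imread('pics/top0.png')
# intake refinement from top: bright ledge mask
E
```

```text
time_s: 6.02
tcp_pos: [447.9, 303.0, 175.9]
ee_rot: [0.001, 0.96, -0.279, -0.002]
force: [-0.6, -0.5, -1.9]
gripper_width: 41.1
time_s: 6.15
tcp_pos: [448.7, 303.4, 178.0]
ee_rot: [0.0, 0.96, -0.278, -0.001]
force: [0.1, -0.8, -2.8]
gripper_width: 40.6
tcp [448.7 303.4 178. ] F [ 0.1 -0.8 -2.8] w 40.6 t 6.15
d(mm) [246.6 153.2  27.8] r(deg) [ 1.000e-02  8.000e-02 -2.104e+01]
```

View pics/w5.png

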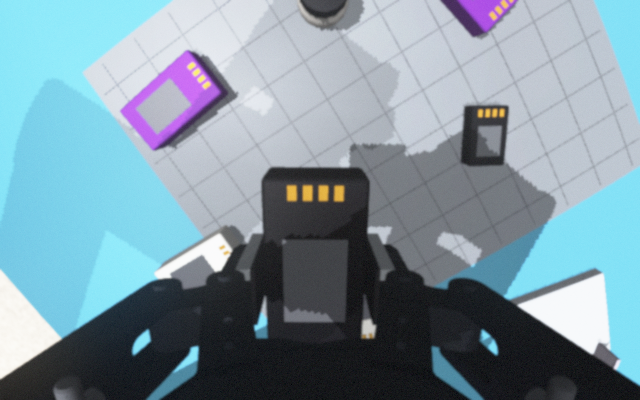

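```bash
python3 - <<'E'
from h import *
t=env.camera_params('top'); im=cv2.imread('pics/top0.png')
hsv=cv2.cvtColor(im,cv2.COLOR_BGR2HSV)
roi=np.zeros(im.shape[:2],np.uint8); roi[120:215,285:440]=255
m=((hsv[...,1]<70)).astype(np.uint8)*255 & roi   # grey vs blue
n,l,st,ce=cv2.connectedComponentsWithStats(m); k=1+st[1:,4].argmax(); m=(l==k).astype(np.uint8)*255
cn=max(cv2.findContours(m,cv2.RETR_EXTERNAL,cv2.CHAIN_APPROX_NONE)[0],key=cv2.contourArea).reshape(-1,2)
print(st[k])
cv2.imwrite('pics/m.png',cv2.resize(m[110:220,280:440],None,fx=4,fy=4))
W=onplane(t,cn,12)
# ledge portion: x_int<-50 using rough frame
def fr(W,o,yaw):
    a=np.radians(yaw); d=W[:,:2]-o; return np.c_[d@[np.cos(a),np.sin(a)],d@[-np.sin(a),np.cos(a)]]
o=np.array([557.5,-42.5]);yaw=-101.3
f=fr(W,o,yaw)
for nm,sel in [('left',(f[:,0]>-122)&(f[:,0]<-20)&(f[:,1]>30)),('right',(f[:,0]>-122)&(f[:,0]<-20)&(f[:,1]<-30)),('end',(f[:,0]<-120)&(abs(f[:,1])<50))]:
    vx,vy,x,y=cv2.fitLine(W[sel][:,:2].astype(np.float32),cv2.DIST_HUBER,0,.01,.01).ravel()
    print(nm,sel.sum(),np.degrees(np.arctan2(vy,vx)),x,y,f[sel].mean(0))
# hood at z46
W2=onplane(t,cn,46); f2=fr(W2,o,yaw)
for nm,sel in [('hl',(f2[:,0]>20)&(f2[:,0]<180)&(f2[:,1]>30)),('hr',(f2[:,0]>20)&(f2[:,0]<180)&(f2[:,1]<-30)),('far',(f2[:,0]>180)&(abs(f2[:,1])<50))]:
    vx,vy,x,y=cv2.fitLine(W2[sel][:,:2].astype(np.float32),cv2.DIST_HUBER,0,.01,.01).ravel()
    print(nm,sel.sum(),np.degrees(np.arctan2(vy,vx)),x,y,f2[sel].mean(0))
E
```

```text
[ 296  136  128   62 5496]
left 38 78.5676 627.6287 15.091619 [-70.30252335  57.48729646]
right 38 78.42649 514.7109 38.31377 [-71.77281635 -57.82559264]
end 37 -11.484761 598.68335 80.64876 [-128.85766657    1.00127761]
hl 61 79.10385 593.2132 -151.3244 [99.35226743 56.33577476]
hr 61 78.78389 481.0511 -129.17224 [100.0046623  -57.98235439]
far 38 -11.5385275 520.2913 -229.43935 [190.64296957   1.03210815]
```

View pics/m.png

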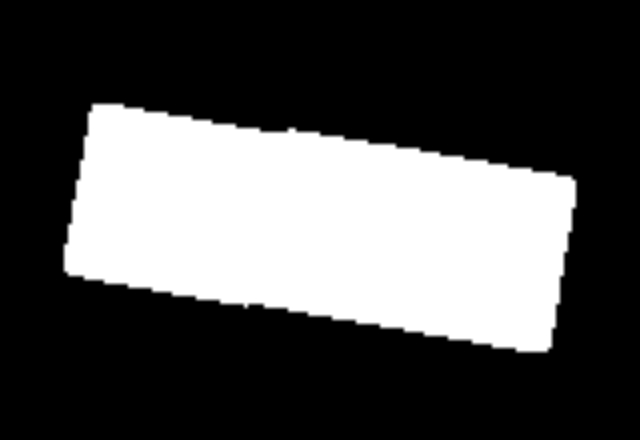

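```bash
python3 -m handwheel '[{"grip":1,"dx":0.03,"dy":0.02,"dz":0,"rx":0,"ry":0,"rz":-7},{"grip":1,"dx":0.03,"dy":0.02,"dz":0,"rx":0,"ry":0,"rz":-7},{"grip":1,"dx":0.03,"dy":0.02,"dz":0,"rx":0,"ry":0,"rz":-7},{"grip":1,"dx":0,"dy":0,"dz":0,"rx":0,"ry":0,"rz":0}]';python3 to.py 574.8 43.3 120 -11.4
```

```text
time_s: 6.7
tcp_pos: [501.8, 208.3, 172.0]
ee_rot: [0.002, 0.996, -0.092, -0.006]
force: [-0.7, 0.6, -2.4]
gripper_width: 41.3
tcp [501.8 208.3 172. ] F [-0.7  0.6 -2.4] w 41.3 t 6.7
d(mm) [102.6 148.7  51.5] r(deg) [0.28 0.67 0.86]
```

```bash
python3 -m handwheel '[{"grip":1,"dx":0.03,"dy":0.042,"dz":0,"rx":0,"ry":0.6,"rz":0.8},{"grip":1,"dx":0.03,"dy":0.042,"dz":0,"rx":0,"ry":0,"rz":0},{"grip":1,"dx":0.03,"dy":0.042,"dz":0.01,"rx":0,"ry":0,"rz":0},{"grip":1,"dx":0,"dy":0,"dz":0,"rx":0,"ry":0,"rz":0},{"grip":1,"dx":0,"dy":0,"dz":0,"rx":0,"ry":0,"rz":0}]';python3 to.py 574.8 43.3 110 -11.4
```

```text
time_s: 7.32
tcp_pos: [561.5, 67.1, 155.4]
ee_rot: [0.002, 0.995, -0.1, -0.008]
force: [-0.8, 0.0, -1.6]
gripper_width: 40.7
tcp [561.5  67.1 155.4] F [-0.8  0.  -1.6] w 40.7 t 7.33
d(mm) [18.5 20.4 45.3] r(deg) [ 0.31  0.89 -0.03]
```

```bash
python3 -m handwheel '[{"grip":1,"dx":0.018,"dy":0.02,"dz":0.02,"rx":0.3,"ry":0.9,"rz":0},{"grip":1,"dx":0,"dy":0,"dz":0.02,"rx":0,"ry":0,"rz":0},{"grip":1,"dx":0,"dy":0,"dz":0,"rx":0,"ry":0,"rz":0},{"grip":1,"dx":0,"dy":0,"dz":0,"rx":0,"ry":0,"rz":0}]';python3 to.py 574.8 43.3 90 -11.4
python3 - <<'E'
from h import *
cv2.imwrite('pics/w6.png',env.capture('wrist'))
im=env.capture('scene');cv2.imwrite('pics/s6.png',cv2.resize(im[130:290,190:390],None,fx=4,fy=4))
im=env.capture('top');cv2.imwrite('pics/t6.png',cv2.resize(im[110:230,260:440],None,fx=4,fy=4))
E
```

```text
time_s: 7.82
tcp_pos: [571.9, 49.8, 114.3]
ee_rot: [-0.001, 0.995, -0.096, -0.002]
force: [0.3, 0.3, -0.8]
gripper_width: 40.9
tcp [571.9  49.8 114.3] F [ 0.3  0.3 -0.8] w 40.9 t 7.83
d(mm) [ 4.2  5.9 24.2] r(deg) [-0.05  0.19  0.34]
```

View pics/w6.png

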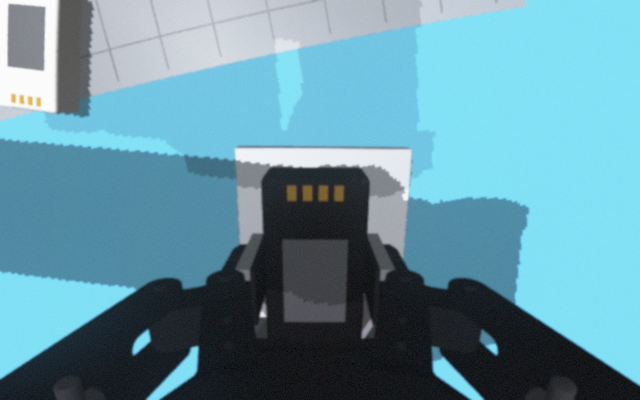

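View pics/s6.png

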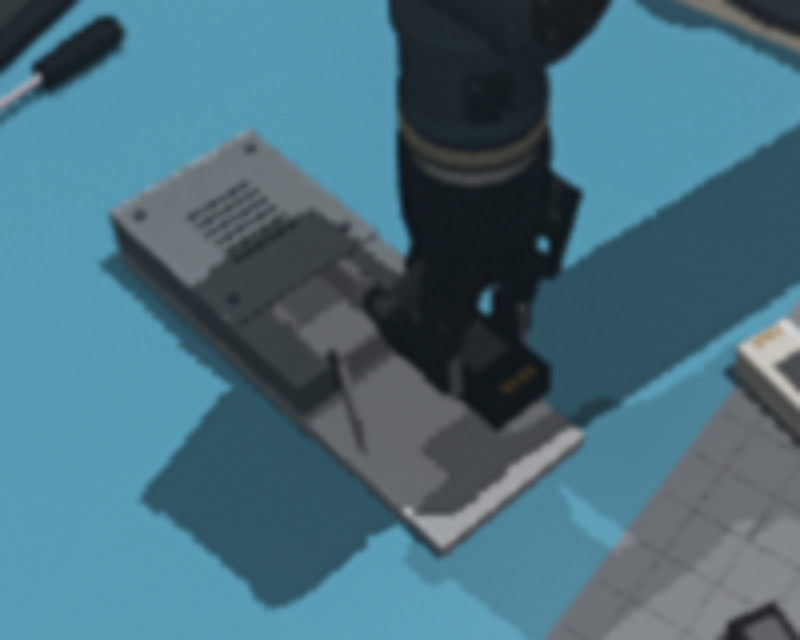

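View pics/t6.png

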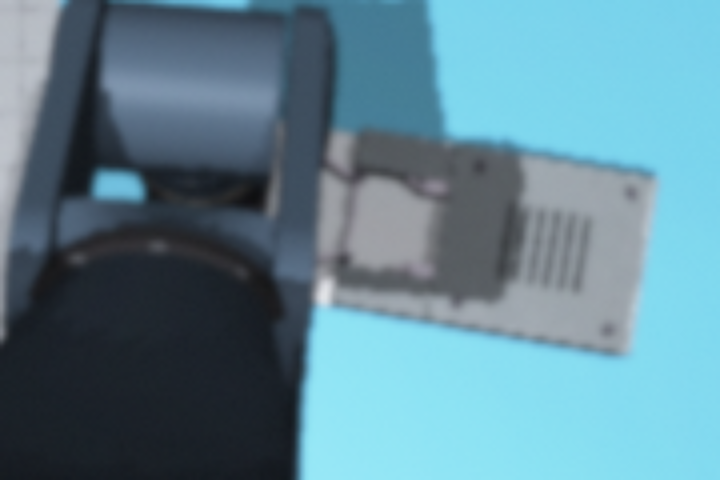

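The wrist view shows the ledge's end edge at (236,147)–(411,149) and the pack hanging parallel to it. I'll use this to fix the lateral offset.

```bash
python3 - <<'E'
from h import *
p=env.camera_params('wrist'); s=env.state(); M=quat(s['ee_rot']).as_matrix()
im=cv2.imread('pics/w6.png'); g=cv2.cvtColor(im,cv2.COLOR_BGR2HSV)[...,1].astype(int)
for r in (152,160,200,220): print(r,g[r,228:248:1],g[r,400:420])
P=onplane(p,[(236,147.5),(411,149)],12); print(P.round(1),np.linalg.norm(P[1]-P[0]))
d=P[1]-P[0];print('yaw',np.degrees(np.arctan2(d[1],d[0])))
print('tool frame', ((P-s['tcp_pos'])@M).round(1))
# pack top rear: top face ~? pack top z in tool
for zz in (-18,): pass
h=s['tcp_pos'][2]-8
Q=onplane(p,[(263,180),(368.5,180)],h); print('pack rear(tool)',((Q-s['tcp_pos'])@M).round(1), np.linalg.norm(Q[1]-Q[0]))
E
```

```text
152 [129 128 131 128 129 115  76  29  11   6   6   6   6   7   7   7   7   5
   7   7] [ 11  10  10   9  10  10  10  10  11  11  18  48  95 123 129 129 127 125
 125 125]
160 [129 131 129 126 128 123  88  45  24  19  18  18  13   9   7   7   8  10
  10  10] [  9  10  11  11  11  10  11  11  11  12  29  64 108 128 127 125 127 128
 129 124]
200 [128 122 127 127 131 130 123 122  95  50  28  20  18  18  17  18  18  20
  15  22] [ 17  16  19  17  16  15  17  31  67 104 121 127 125 124 125 124 126 128
 126 125]
220 [124 127 127 124 121 128 126 126 121 102  58  29  17  14  16  16  16  14
  16  14] [ 16  13  12  13  14  23  59  98 124 125 128 129 130 128 126 128 129 127
 130 124]
[[528.9  96.4  12. ]
 [640.5  73.5  12. ]] 113.93612481671805
yaw -11.575281232645251
tool frame [[-51.3 -37.8 102.7]
 [ 62.7 -36.8 102.5]]
pack rear(tool) [[-19.6 -37.4   8.1]
 [ 20.4 -37.4   8. ]] 39.950217474869596
```

```bash
python3 -m handwheel '[{"grip":1,"dx":0.0055,"dy":0.006,"dz":0.015,"rx":0,"ry":0.2,"rz":0.2},{"grip":1,"dx":0,"dy":0,"dz":0.02,"rx":0,"ry":0,"rz":0},{"grip":1,"dx":0,"dy":0,"dz":0.01,"rx":0,"ry":0,"rz":0},{"grip":1,"dx":0,"dy":0,"dz":0,"rx":0,"ry":0,"rz":0},{"grip":1,"dx":0,"dy":0,"dz":0,"rx":0,"ry":0,"rz":0}]';python3 to.py 575.7 43.3 46 -11.5
```

```text
time_s: 8.6
tcp_pos: [578.6, 41.0, 68.3]
ee_rot: [-0.0, 0.995, -0.099, 0.003]
force: [0.3, -0.0, -1.5]
gripper_width: 41.3
tcp [578.6  41.   68.3] F [ 0.3 -0.  -1.5] w 41.3 t 8.6
d(mm) [-3.4 -1.6 22.3] r(deg) [-0.04 -0.32  0.19]
```

```bash
python3 -m handwheel '[{"grip":1,"dx":-0.0034,"dy":-0.0016,"dz":0.008,"rx":0,"ry":-0.3,"rz":0.2},{"grip":1,"dx":0,"dy":0,"dz":0.008,"rx":0,"ry":0,"rz":0},{"grip":1,"dx":0,"dy":0,"dz":0.003,"rx":0,"ry":0,"rz":0},{"grip":1,"dx":0,"dy":0,"dz":0,"rx":0,"ry":0,"rz":0}]';python3 to.py 575.7 43.3 44 -11.5
```

```text
time_s: 9.1
tcp_pos: [576.0, 43.4, 48.9]
ee_rot: [-0.0, 0.995, -0.1, 0.001]
force: [0.1, -0.1, -2.2]
gripper_width: 41.1
tcp [576.   43.4  48.9] F [ 0.1 -0.1 -2.2] w 41.1 t 9.1
d(mm) [-0.3  0.2  4.9] r(deg) [-0.05 -0.11 -0.01]
```

```bash
python3 -m handwheel '[{"grip":1,"dx":0,"dy":0,"dz":0.003,"rx":0,"ry":0,"rz":0},{"grip":1,"dx":0,"dy":0,"dz":0.001,"rx":0,"ry":0,"rz":0},{"grip":1,"dx":0,"dy":0,"dz":0,"rx":0,"ry":0,"rz":0}]';python3 -m handwheel '[{"grip":1,"dx":0,"dy":0,"dz":0.001,"rx":0,"ry":0,"rz":0}]';python3 -m handwheel '[{"grip":1,"dx":0,"dy":0,"dz":0.001,"rx":0,"ry":0,"rz":0}]';python3 to.py 575.7 43.3 44 -11.5
```

```text
time_s: 9.48
tcp_pos: [576.4, 43.4, 44.9]
ee_rot: [-0.0, 0.995, -0.1, 0.001]
force: [0.6, 0.2, -1.9]
gripper_width: 40.9
time_s: 9.6
tcp_pos: [576.5, 43.4, 44.0]
ee_rot: [-0.0, 0.995, -0.1, 0.002]
force: [-0.1, 1.0, 0.6]
gripper_width: 41.0
time_s: 9.72
tcp_pos: [576.5, 43.4, 43.9]
ee_rot: [-0.0, 0.995, -0.1, 0.001]
force: [-1.2, 0.6, 10.5]
gripper_width: 40.9
tcp [576.5  43.4  43.9] F [-1.2  0.6 10.5] w 40.9 t 9.72
d(mm) [-0.8  0.3 -0.1] r(deg) [-0.05 -0.17 -0.01]
```

Touchdown at exactly the expected height. I'll release slowly and then check.

```bash
python3 -m handwheel '[{"grip":1,"dx":0,"dy":0,"dz":-0.0005,"rx":0,"ry":0,"rz":0},{"grip":0,"dx":0,"dy":0,"dz":0,"rx":0,"ry":0,"rz":0},{"grip":-1,"dx":0,"dy":0,"dz":0,"rx":0,"ry":0,"rz":0},{"grip":-1,"dx":0,"dy":0,"dz":0,"rx":0,"ry":0,"rz":0},{"grip":-1,"dx":0,"dy":0,"dz":0,"rx":0,"ry":0,"rz":0}]';python3 to.py 575.7 43.3 44 -11.5
python3 - <<'E'
from h import *
cv2.imwrite('pics/w7.png',env.capture('wrist'))
E
```

```text
time_s: 10.35
tcp_pos: [577.3, 43.3, 44.9]
ee_rot: [-0.0, 0.995, -0.1, 0.003]
force: [-0.3, -0.3, -0.1]
gripper_width: 85.3
tcp [577.3  43.3  44.9] F [-0.3 -0.3 -0.1] w 85.3 t 10.35
d(mm) [-1.6  0.3  0.9] r(deg) [-0.07 -0.29 -0.01]
```

View pics/w7.png

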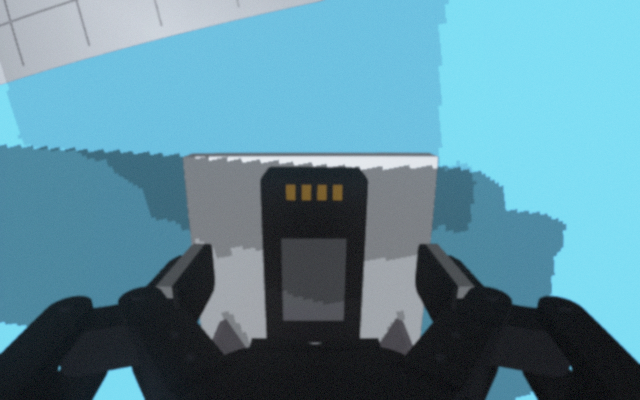

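Released: the pack lies flat, central and lengthways (pack 262–368 px, ledge 185–437 px). Next I'll back the open fingers straight out behind it and then close them.

```bash
python3 -m handwheel '[{"grip":-1,"dx":-0.0015,"dy":-0.015,"dz":-0.003,"rx":0,"ry":-0.3,"rz":0},{"grip":-1,"dx":0,"dy":-0.025,"dz":0,"rx":0,"ry":0,"rz":0},{"grip":-1,"dx":0,"dy":-0.025,"dz":0,"rx":0,"ry":0,"rz":0},{"grip":-1,"dx":0,"dy":0,"dz":0,"rx":0,"ry":0,"rz":0},{"grip":-1,"dx":0,"dy":0,"dz":0,"rx":0,"ry":0,"rz":0}]';python3 to.py 588.1 104 45 -11.5
```

```text
time_s: 11.02
tcp_pos: [589.3, 111.5, 48.7]
ee_rot: [-0.001, 0.995, -0.1, -0.0]
force: [-0.5, -0.7, -0.3]
gripper_width: 85.5
tcp [589.3 111.5  48.7] F [-0.5 -0.7 -0.3] w 85.5 t 11.03
d(mm) [0.3 7.6 3.7] r(deg) [-0.09  0.03  0.01]
```

```bash
python3 -m handwheel '[{"grip":1,"dx":0,"dy":0,"dz":0,"rx":0,"ry":0,"rz":0},{"grip":1,"dx":0,"dy":0,"dz":0,"rx":0,"ry":0,"rz":0},{"grip":1,"dx":0,"dy":0,"dz":0,"rx":0,"ry":0,"rz":0},{"grip":1,"dx":0,"dy":0,"dz":0,"rx":0,"ry":0,"rz":0},{"grip":1,"dx":0,"dy":0,"dz":0,"rx":0,"ry":0,"rz":0}]';python3 to.py 589.1 111 43 -11.5
python3 - <<'E'
from h import *
cv2.imwrite('pics/w8.png',env.capture('wrist'))
im=env.capture('scene');cv2.imwrite('pics/s8.png',cv2.resize(im[130:290,190:390],None,fx=4,fy=4))
E
```

```text
time_s: 11.65
tcp_pos: [588.9, 109.3, 48.7]
ee_rot: [-0.001, 0.995, -0.102, -0.001]
force: [-0.1, -0.9, -0.1]
gripper_width: 0.3
tcp [588.9 109.3  48.7] F [-0.1 -0.9 -0.1] w 0.3 t 11.65
d(mm) [-0.2 -1.7  5.7] r(deg) [-0.06  0.09 -0.16]
```

View pics/w8.png

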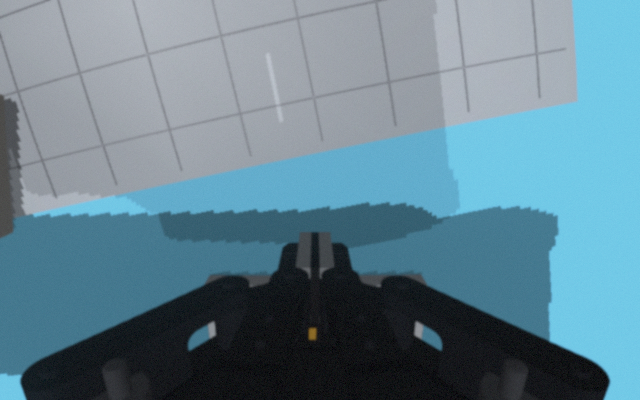

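View pics/s8.png

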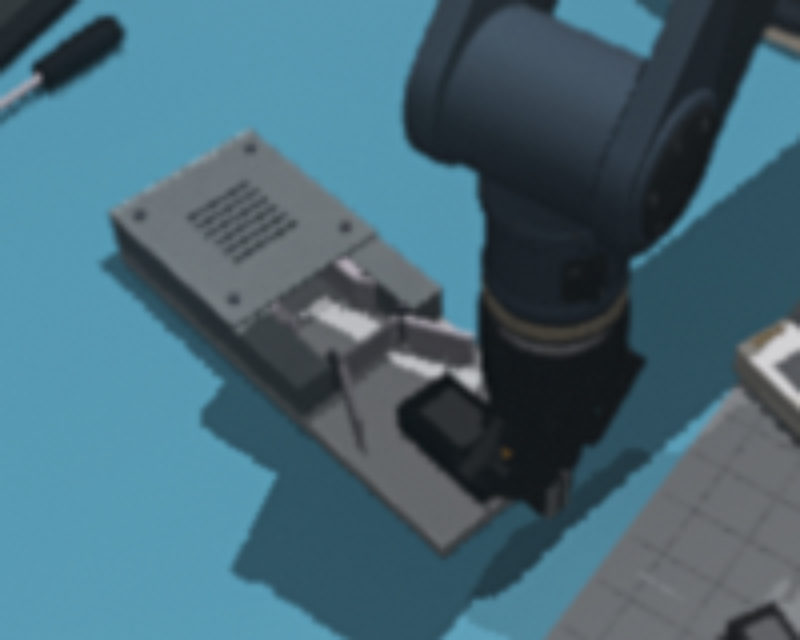

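```bash
cat > ps.py <<'E'
from h import *
import time
a=np.radians(-101.5);u=np.array([np.cos(a),np.sin(a),0]);v=np.array([-u[1],u[0],0]);o=np.array([558.5,-42,0])
s=env.state();M=quat(s['ee_rot']).as_matrix();d=s['tcp_pos']-o
T=np.c_[v,u,[0,0,-1]]
print('x %.1f y %.1f z %.1f | Fu %.1f Fv %.1f Fz %.1f | t %.2f'%(d@u,d@v,d[2],s['force']@u,s['force']@v,s['force'][2],s['time_s']),'r',np.degrees(R.from_matrix(M.T@T).as_rotvec()).round(2),'q',s['q'].round(2))
E
python3 ps.py
python3 -m handwheel '[{"grip":1,"dx":0,"dy":0,"dz":0.003,"rx":0,"ry":0,"rz":0},{"grip":1,"dx":0,"dy":0,"dz":0.003,"rx":0,"ry":0,"rz":0},{"grip":1,"dx":0,"dy":0,"dz":0,"rx":0,"ry":0,"rz":0}]'; python3 ps.py
python3 -m handwheel '[{"grip":1,"dx":0,"dy":0.004,"dz":0,"rx":0,"ry":0,"rz":0},{"grip":1,"dx":0,"dy":0.004,"dz":0,"rx":0,"ry":0,"rz":0},{"grip":1,"dx":0,"dy":0.004,"dz":0,"rx":0,"ry":0,"rz":0},{"grip":1,"dx":0,"dy":0.004,"dz":0,"rx":0,"ry":0,"rz":0},{"grip":1,"dx":0,"dy":0.0,"dz":0,"rx":0,"ry":0,"rz":0}]'; python3 ps.py
```

```text
x -154.4 y -0.4 z 48.7 | Fu -0.7 Fv -0.8 Fz 0.5 | t 11.75 r [-0.06  0.09 -0.16] q [-0.    0.79  1.63  0.    0.72  0.2 ]
time_s: 12.12
tcp_pos: [588.8, 109.5, 42.1]
ee_rot: [-0.001, 0.995, -0.101, -0.001]
force: [0.5, -0.2, -0.4]
gripper_width: 0.4
x -154.5 y -0.5 z 42.1 | Fu 0.2 Fv 0.5 Fz -0.4 | t 12.12 r [-0.06  0.1  -0.15] q [-0.    0.8   1.64  0.    0.71  0.2 ]
time_s: 12.75
tcp_pos: [585.4, 92.4, 42.2]
ee_rot: [-0.001, 0.995, -0.102, -0.001]
force: [0.2, 0.5, 0.5]
gripper_width: -0.0
x -137.1 y -0.5 z 42.2 | Fu -0.5 Fv 0.1 Fz 0.5 | t 12.75 r [-0.06  0.1  -0.17] q [-0.03  0.79  1.65  0.    0.7   0.17]
```

```bash

python3 -m handwheel '[{"grip":1,"dx":0.0005,"dy":0.004,"dz":0,"rx":0,"ry":0,"rz":-0.2},{"grip":1,"dx":0,"dy":0.004,"dz":0,"rx":0,"ry":0,"rz":0},{"grip":1,"dx":0,"dy":0.004,"dz":0,"rx":0,"ry":0,"rz":0},{"grip":1,"dx":0,"dy":0.004,"dz":0,"rx":0,"ry":0,"rz":0},{"grip":1,"dx":0,"dy":0.004,"dz":0,"rx":0,"ry":0,"rz":0}]'; python3 ps.py
python3 -m handwheel '[{"grip":1,"dx":0,"dy":0.004,"dz":0,"rx":0,"ry":0,"rz":0},{"grip":1,"dx":0,"dy":0.004,"dz":0,"rx":0,"ry":0,"rz":0},{"grip":1,"dx":0,"dy":0.004,"dz":0,"rx":0,"ry":0,"rz":0},{"grip":1,"dx":0,"dy":0.0,"dz":0,"rx":0,"ry":0,"rz":0}]'; python3 ps.py
python3 - <<'E'
from h import *
im=env.capture('scene');cv2.imwrite('pics/s9.png',cv2.resize(im[130:290,190:390],None,fx=4,fy=4))
im=env.capture('top');cv2.imwrite('pics/t9.png',cv2.resize(im[110:230,260:440],None,fx=4,fy=4))
E
```

```text
time_s: 13.38
tcp_pos: [581.9, 72.1, 42.2]
ee_rot: [-0.001, 0.995, -0.1, -0.001]
force: [0.3, 1.3, -0.5]
gripper_width: 0.1
x -116.5 y 0.1 z 42.2 | Fu -1.3 Fv 0.1 Fz -0.5 | t 13.38 r [-0.1   0.07  0.06] q [-0.07  0.79  1.67  0.    0.69  0.13]
time_s: 13.88
tcp_pos: [579.2, 59.0, 42.2]
ee_rot: [-0.001, 0.995, -0.1, -0.001]
force: [-0.3, 0.3, 0.6]
gripper_width: 0.2
x -103.1 y 0.2 z 42.2 | Fu -0.2 Fv -0.4 Fz 0.6 | t 13.88 r [-0.09  0.08  0.04] q [-0.09  0.78  1.68  0.    0.68  0.11]
```

View pics/s9.png

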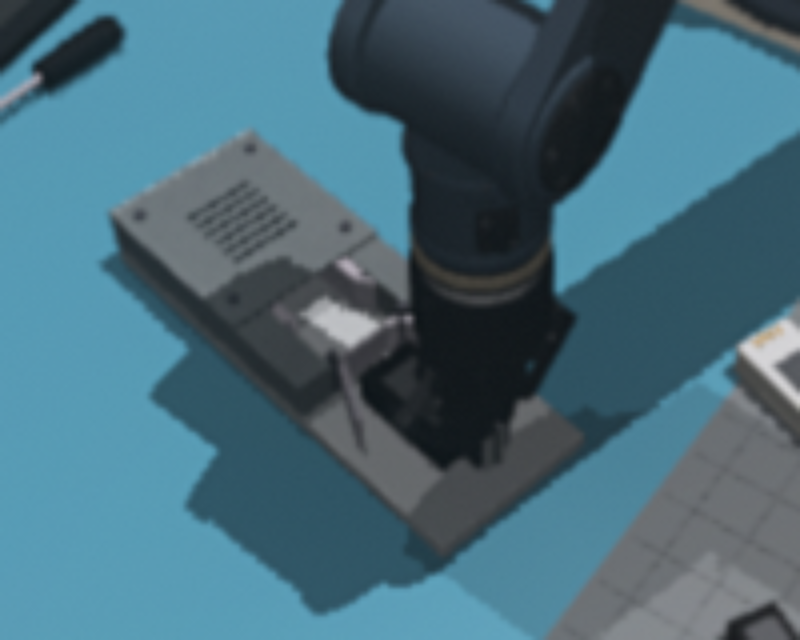

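View pics/t9.png

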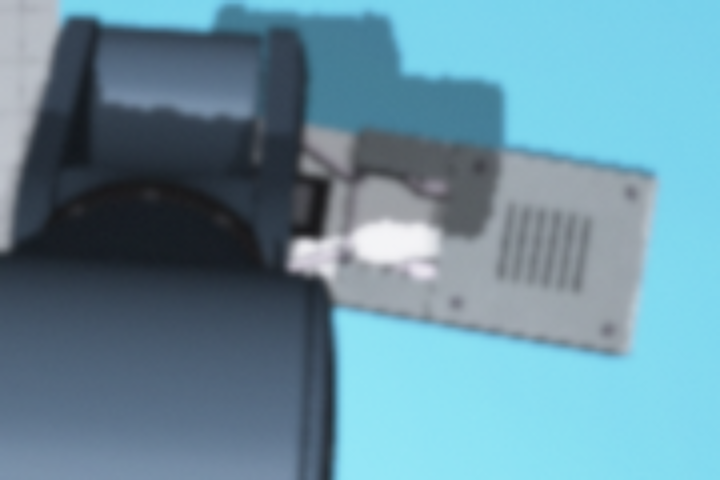

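The pack has its front inside the funnel and is heading straight for the leaves. I'll keep pushing.

```bash

python3 -m handwheel '[{"grip":1,"dx":0,"dy":0.003,"dz":0,"rx":0,"ry":0,"rz":0},{"grip":1,"dx":0,"dy":0.003,"dz":0,"rx":0,"ry":0,"rz":0},{"grip":1,"dx":0,"dy":0.003,"dz":0,"rx":0,"ry":0,"rz":0}]'; python3 ps.py
python3 -m handwheel '[{"grip":1,"dx":0,"dy":0.003,"dz":0,"rx":0,"ry":0,"rz":0},{"grip":1,"dx":0,"dy":0.003,"dz":0,"rx":0,"ry":0,"rz":0},{"grip":1,"dx":0,"dy":0.003,"dz":0,"rx":0,"ry":0,"rz":0}]'; python3 ps.py
python3 -m handwheel '[{"grip":1,"dx":0,"dy":0.003,"dz":0,"rx":0,"ry":0,"rz":0},{"grip":1,"dx":0,"dy":0.003,"dz":0,"rx":0,"ry":0,"rz":0},{"grip":1,"dx":0,"dy":0.003,"dz":0,"rx":0,"ry":0,"rz":0}]'; python3 ps.py
python3 - <<'E'
from h import *
im=env.capture('top');cv2.imwrite('pics/t10.png',cv2.resize(im[110:230,260:440],None,fx=4,fy=4))
E
```

```text
time_s: 14.35
tcp_pos: [577.5, 50.5, 42.3]
ee_rot: [-0.001, 0.995, -0.099, -0.0]
force: [0.5, 0.2, -0.2]
gripper_width: 0.3
x -94.5 y 0.2 z 42.3 | Fu -0.3 Fv 0.5 Fz -0.2 | t 14.35 r [-0.11  0.06  0.08] q [-0.11  0.78  1.69  0.    0.67  0.09]
time_s: 14.72
tcp_pos: [575.6, 42.4, 42.3]
ee_rot: [-0.002, 0.995, -0.1, -0.0]
force: [1.1, 8.4, 1.2]
gripper_width: 0.1
x -86.1 y -0.1 z 42.3 | Fu -8.5 Fv -0.6 Fz 1.2 | t 14.72 r [-0.25  0.07 -0.03] q [-0.12  0.78  1.69  0.01  0.67  0.07]
time_s: 15.1
tcp_pos: [573.9, 37.8, 42.4]
ee_rot: [-0.006, 0.995, -0.102, -0.0]
force: [0.8, 6.7, 0.7]
gripper_width: -0.0
x -81.3 y -0.9 z 42.4 | Fu -6.7 Fv -0.6 Fz 0.7 | t 15.10 r [-0.65  0.08 -0.23] q [-0.13  0.78  1.7   0.02  0.66  0.06]
```

View pics/t10.png

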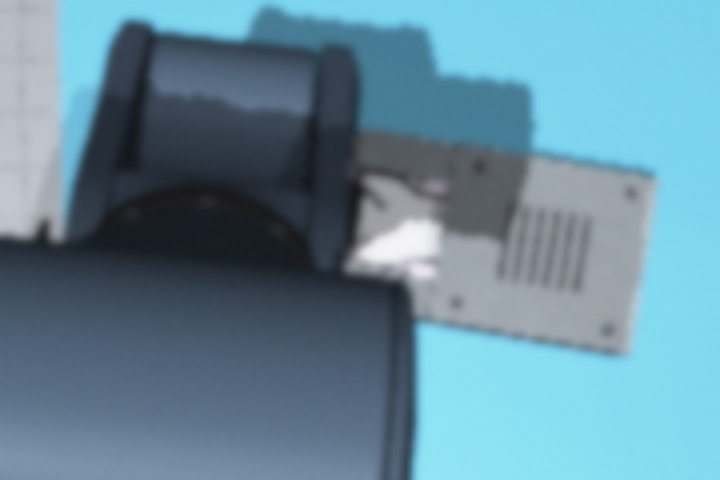

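```bash

python3 -m handwheel '[{"grip":1,"dx":0.0008,"dy":0.003,"dz":0,"rx":-0.6,"ry":0,"rz":-0.2},{"grip":1,"dx":0,"dy":0.003,"dz":0,"rx":0,"ry":0,"rz":0}]'; python3 ps.py
python3 -m handwheel '[{"grip":1,"dx":0,"dy":0.003,"dz":0,"rx":0,"ry":0,"rz":0},{"grip":1,"dx":0,"dy":0.003,"dz":0,"rx":0,"ry":0,"rz":0}]'; python3 ps.py
python3 - <<'E'
from h import *
im=env.capture('top');cv2.imwrite('pics/t11.png',cv2.resize(im[135:195,330:380],None,fx=8,fy=8))
E
```

```text
time_s: 15.4
tcp_pos: [573.3, 33.7, 42.3]
ee_rot: [-0.002, 0.995, -0.101, -0.001]
force: [0.6, 4.9, -0.1]
gripper_width: 0.3
x -77.1 y -0.6 z 42.3 | Fu -4.9 Fv -0.3 Fz -0.1 | t 15.40 r [-0.21  0.11 -0.11] q [-0.14  0.78  1.7   0.01  0.66  0.06]
time_s: 15.65
tcp_pos: [572.0, 28.8, 42.3]
ee_rot: [-0.003, 0.995, -0.101, -0.001]
force: [0.4, 4.1, -0.2]
gripper_width: 0.2
x -72.1 y -0.9 z 42.3 | Fu -4.1 Fv -0.4 Fz -0.2 | t 15.65 r [-0.3   0.11 -0.14] q [-0.15  0.78  1.71  0.01  0.66  0.05]
```

View pics/t11.png

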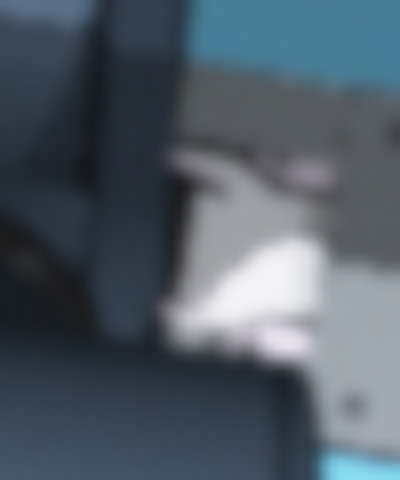

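The leaves are swinging open and the force has dropped to 4 N. Continuing.

```bash

python3 -m handwheel '[{"grip":1,"dx":0.0008,"dy":0.004,"dz":0,"rx":-0.3,"ry":0,"rz":-0.1},{"grip":1,"dx":0,"dy":0.004,"dz":0,"rx":0,"ry":0,"rz":0},{"grip":1,"dx":0,"dy":0.004,"dz":0,"rx":0,"ry":0,"rz":0}]'; python3 ps.py
python3 -m handwheel '[{"grip":1,"dx":0.0003,"dy":0.004,"dz":0,"rx":-0.2,"ry":0,"rz":0},{"grip":1,"dx":0,"dy":0.004,"dz":0,"rx":0,"ry":0,"rz":0},{"grip":1,"dx":0,"dy":0.004,"dz":0,"rx":0,"ry":0,"rz":0}]'; python3 ps.py
python3 -m handwheel '[{"grip":1,"dx":0.0003,"dy":0.004,"dz":0,"rx":-0.2,"ry":0,"rz":0},{"grip":1,"dx":0,"dy":0.004,"dz":0,"rx":0,"ry":0,"rz":0},{"grip":1,"dx":0,"dy":0.004,"dz":0,"rx":0,"ry":0,"rz":0}]'; python3 ps.py
```

```text
time_s: 16.08
tcp_pos: [570.0, 15.3, 42.2]
ee_rot: [0.001, 0.995, -0.1, -0.001]
force: [-0.1, 1.8, -0.2]
gripper_width: -0.0
x -58.5 y -0.1 z 42.2 | Fu -1.7 Fv -0.4 Fz -0.2 | t 16.07 r [ 0.07  0.14 -0.01] q [-0.17  0.78  1.71 -0.    0.66  0.03]
time_s: 16.45
tcp_pos: [567.6, 1.9, 42.2]
ee_rot: [0.003, 0.995, -0.1, -0.002]
force: [0.2, 1.7, 0.2]
gripper_width: -0.1
x -44.8 y 0.2 z 42.2 | Fu -1.8 Fv -0.1 Fz 0.2 | t 16.45 r [ 0.32  0.15 -0.03] q [-0.19  0.77  1.72 -0.01  0.65  0.02]
time_s: 16.82
tcp_pos: [565.2, -10.9, 42.1]
ee_rot: [0.005, 0.995, -0.1, -0.002]
force: [0.9, 1.6, -1.4]
gripper_width: -0.2
x -31.8 y 0.3 z 42.1 | Fu -1.8 Fv 0.6 Fz -1.4 | t 16.82 r [ 0.54  0.18 -0.03] q [-0.21  0.77  1.72 -0.02  0.65  0.  ]
```

```bash

python3 -m handwheel '[{"grip":1,"dx":-0.0003,"dy":0.004,"dz":0,"rx":0.5,"ry":0,"rz":0},{"grip":1,"dx":0,"dy":0.004,"dz":0,"rx":0,"ry":0,"rz":0},{"grip":1,"dx":0,"dy":0.003,"dz":0,"rx":0,"ry":0,"rz":0}]'; python3 ps.py
python3 -m handwheel '[{"grip":1,"dx":0,"dy":0.003,"dz":0,"rx":0.2,"ry":0,"rz":0},{"grip":1,"dx":0,"dy":0.003,"dz":0,"rx":0,"ry":0,"rz":0},{"grip":1,"dx":0,"dy":0.003,"dz":0,"rx":0,"ry":0,"rz":0}]'; python3 ps.py
python3 - <<'E'
from h import *
im=env.capture('top');cv2.imwrite('pics/t12.png',cv2.resize(im[110:230,290:440],None,fx=5,fy=5))
im=env.capture('scene');cv2.imwrite('pics/s12.png',cv2.resize(im[130:290,190:390],None,fx=4,fy=4))
E
```

```text
time_s: 17.2
tcp_pos: [562.5, -22.5, 42.2]
ee_rot: [-0.0, 0.995, -0.101, -0.002]
force: [-0.5, 1.3, -0.1]
gripper_width: 0.2
x -19.9 y 0.0 z 42.2 | Fu -1.2 Fv -0.8 Fz -0.1 | t 17.20 r [ 0.01  0.18 -0.04] q [-0.24  0.77  1.73 -0.    0.64 -0.04]
time_s: 17.58
tcp_pos: [560.6, -31.8, 42.3]
ee_rot: [-0.002, 0.995, -0.1, -0.001]
force: [0.5, 2.4, -0.5]
gripper_width: 0.2
x -10.4 y -0.0 z 42.3 | Fu -2.5 Fv 0.0 Fz -0.5 | t 17.57 r [-0.21  0.18 -0.03] q [-0.26  0.77  1.73  0.01  0.64 -0.06]
```

View pics/s12.png

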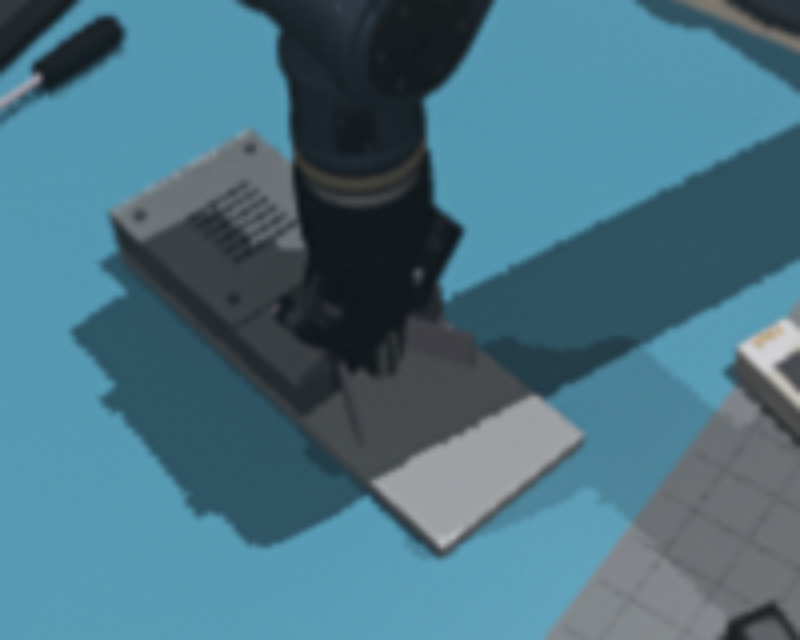

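View pics/t12.png

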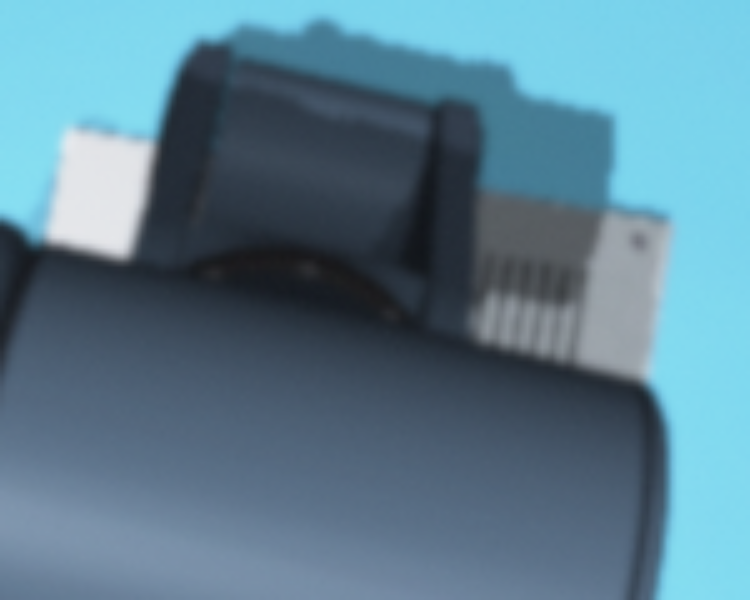

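The fingers are now at the flap, the pack is ahead of them, and force is still low. Continuing, slower near the contact range.

```bash

python3 -m handwheel '[{"grip":1,"dx":0,"dy":0.003,"dz":0,"rx":-0.2,"ry":0,"rz":0},{"grip":1,"dx":0,"dy":0.003,"dz":0,"rx":0,"ry":0,"rz":0},{"grip":1,"dx":0,"dy":0.003,"dz":0,"rx":0,"ry":0,"rz":0}]'; python3 ps.py
python3 -m handwheel '[{"grip":1,"dx":0,"dy":0.002,"dz":0,"rx":0,"ry":0,"rz":0},{"grip":1,"dx":0,"dy":0.002,"dz":0,"rx":0,"ry":0,"rz":0},{"grip":1,"dx":0,"dy":0.002,"dz":0,"rx":0,"ry":0,"rz":0}]'; python3 ps.py
python3 -m handwheel '[{"grip":1,"dx":0,"dy":0.002,"dz":0,"rx":0,"ry":0,"rz":0},{"grip":1,"dx":0,"dy":0.002,"dz":0,"rx":0,"ry":0,"rz":0},{"grip":1,"dx":0,"dy":0.0015,"dz":0,"rx":0,"ry":0,"rz":0}]'; python3 ps.py
```

```text
time_s: 18.05
tcp_pos: [558.6, -41.1, 42.2]
ee_rot: [-0.0, 0.995, -0.1, -0.002]
force: [-0.0, 1.9, -0.2]
gripper_width: -0.0
x -0.9 y -0.1 z 42.2 | Fu -1.8 Fv -0.4 Fz -0.2 | t 18.05 r [ 0.02  0.18 -0.02] q [-0.27  0.77  1.74 -0.    0.64 -0.07]
time_s: 18.42
tcp_pos: [557.3, -47.4, 42.2]
ee_rot: [-0.0, 0.995, -0.1, -0.002]
force: [0.4, 1.7, -0.1]
gripper_width: 0.3
x 5.5 y -0.1 z 42.2 | Fu -1.7 Fv 0.0 Fz -0.1 | t 18.43 r [ 0.01  0.19 -0.02] q [-0.28  0.77  1.74 -0.    0.64 -0.08]
time_s: 18.8
tcp_pos: [556.1, -53.2, 42.2]
ee_rot: [-0.0, 0.995, -0.1, -0.002]
force: [1.2, 2.4, -0.1]
gripper_width: 0.1
x 11.5 y -0.1 z 42.2 | Fu -2.6 Fv 0.7 Fz -0.1 | t 18.80 r [ 0.01  0.19 -0.02] q [-0.3   0.77  1.74 -0.    0.64 -0.09]
```

```bash

python3 -m handwheel '[{"grip":1,"dx":0,"dy":0.001,"dz":0,"rx":0,"ry":0,"rz":0},{"grip":1,"dx":0,"dy":0.001,"dz":0,"rx":0,"ry":0,"rz":0},{"grip":1,"dx":0,"dy":0.001,"dz":0,"rx":0,"ry":0,"rz":0}]' >/dev/null; python3 ps.py
python3 -m handwheel '[{"grip":1,"dx":0,"dy":0.001,"dz":0,"rx":0,"ry":0,"rz":0},{"grip":1,"dx":0,"dy":0.001,"dz":0,"rx":0,"ry":0,"rz":0},{"grip":1,"dx":0,"dy":0.001,"dz":0,"rx":0,"ry":0,"rz":0}]' >/dev/null; python3 ps.py
```

```text
x 14.7 y -0.2 z 42.2 | Fu -1.8 Fv -1.4 Fz -0.2 | t 19.18 r [ 0.01  0.2  -0.02] q [-0.3   0.77  1.74 -0.    0.64 -0.1 ]
x 17.8 y 0.0 z 42.3 | Fu -1.8 Fv -0.2 Fz 0.3 | t 19.55 r [ 0.01  0.17 -0.02] q [-0.31  0.77  1.74 -0.    0.64 -0.1 ]
```

```bash

python3 -m handwheel '[{"grip":1,"dx":0,"dy":0.001,"dz":0,"rx":0,"ry":0,"rz":0},{"grip":1,"dx":0,"dy":0.001,"dz":0,"rx":0,"ry":0,"rz":0}]' >/dev/null; python3 ps.py
```

```text
x 20.0 y 0.1 z 42.3 | Fu -2.0 Fv -0.2 Fz -0.6 | t 19.80 r [ 0.01  0.17 -0.01] q [-0.31  0.77  1.74 -0.    0.64 -0.11]
```

```bash

python3 -m handwheel '[{"grip":1,"dx":0,"dy":0.001,"dz":0,"rx":0,"ry":0,"rz":0},{"grip":1,"dx":0,"dy":0.001,"dz":0,"rx":0,"ry":0,"rz":0}]' >/dev/null; python3 ps.py
```

```text
x 22.1 y 0.1 z 42.2 | Fu -1.4 Fv 0.0 Fz -1.1 | t 20.05 r [ 0.02  0.17 -0.02] q [-0.31  0.77  1.74 -0.    0.63 -0.11]
```

```bash

python3 -m handwheel '[{"grip":1,"dx":0,"dy":0.001,"dz":0,"rx":0,"ry":0,"rz":0},{"grip":1,"dx":0,"dy":0.001,"dz":0,"rx":0,"ry":0,"rz":0}]' >/dev/null; python3 ps.py
```

```text
x 24.0 y 0.1 z 42.2 | Fu -5.2 Fv 0.6 Fz 0.3 | t 20.30 r [-0.02  0.15 -0.05] q [-0.32  0.77  1.74 -0.    0.63 -0.12]
```

```bash

python3 -m handwheel '[{"grip":1,"dx":0,"dy":0.001,"dz":0,"rx":0,"ry":0,"rz":0},{"grip":1,"dx":0,"dy":0.001,"dz":0,"rx":0,"ry":0,"rz":0}]' >/dev/null; python3 ps.py
```

```text
x 24.7 y 0.7 z 42.3 | Fu -6.5 Fv 0.9 Fz -1.0 | t 20.55 r [-0.13  0.06 -0.11] q [-0.32  0.77  1.74  0.    0.63 -0.12]
```

```bash

python3 -m handwheel '[{"grip":1,"dx":0,"dy":0.001,"dz":0,"rx":0,"ry":0,"rz":0}]' >/dev/null; python3 ps.py
```

```text
x 24.8 y 0.9 z 42.3 | Fu -6.2 Fv 2.2 Fz -0.9 | t 20.68 r [-0.2   0.03 -0.15] q [-0.32  0.77  1.74  0.01  0.63 -0.12]
```

Contact felt at x≈23.7. The arm gives about 6 N per mm of commanded lead, so I'll ramp the lead slowly.

```bash

python3 -m handwheel '[{"grip":1,"dx":-0.0004,"dy":0.0013,"dz":0,"rx":0,"ry":0,"rz":0}]' >/dev/null; python3 ps.py
python3 -m handwheel '[{"grip":1,"dx":-0.0004,"dy":0.0015,"dz":0,"rx":0,"ry":0,"rz":0}]' >/dev/null; python3 ps.py
```

```text
x 25.1 y 0.9 z 42.3 | Fu -8.0 Fv 2.3 Fz -0.8 | t 20.80 r [-0.28 -0.03 -0.18] q [-0.32  0.77  1.74  0.01  0.63 -0.13]
x 25.4 y 0.9 z 42.4 | Fu -8.0 Fv 1.5 Fz -0.2 | t 20.93 r [-0.38 -0.09 -0.23] q [-0.32  0.77  1.74  0.01  0.63 -0.13]
```

```bash

python3 -m handwheel '[{"grip":1,"dx":-0.0004,"dy":0.0017,"dz":0,"rx":-0.1,"ry":0,"rz":-0.1}]' >/dev/null; python3 ps.py
```

```text
x 25.7 y 0.9 z 42.5 | Fu -9.2 Fv 2.2 Fz 0.1 | t 21.05 r [-0.38 -0.16 -0.18] q [-0.32  0.77  1.75  0.01  0.63 -0.13]
```

```bash

python3 -m handwheel '[{"grip":1,"dx":-0.0004,"dy":0.0018,"dz":0,"rx":-0.1,"ry":0,"rz":-0.1}]' >/dev/null; python3 ps.py
```

```text
x 26.0 y 1.0 z 42.5 | Fu -9.4 Fv 1.8 Fz -1.0 | t 21.18 r [-0.4  -0.24 -0.13] q [-0.33  0.77  1.75  0.01  0.63 -0.13]
```

```bash

python3 -m handwheel '[{"grip":1,"dx":-0.0006,"dy":0.002,"dz":0,"rx":-0.1,"ry":0.2,"rz":-0.1}]' >/dev/null; python3 ps.py
python3 -m handwheel '[{"grip":1,"dx":-0.0006,"dy":0.0022,"dz":0,"rx":-0.1,"ry":0.2,"rz":-0.1}]' >/dev/null; python3 ps.py
```

```text
x 26.2 y 0.8 z 42.6 | Fu -10.9 Fv 2.2 Fz 0.5 | t 21.30 r [-0.43 -0.51 -0.09] q [-0.33  0.76  1.75  0.01  0.62 -0.14]
x 26.5 y 0.7 z 42.7 | Fu -11.2 Fv 2.3 Fz -0.9 | t 21.43 r [-0.48 -0.8  -0.06] q [-0.33  0.76  1.75  0.02  0.61 -0.14]
```

```bash

python3 -m handwheel '[{"grip":1,"dx":-0.0006,"dy":0.0024,"dz":0,"rx":-0.2,"ry":0.2,"rz":-0.1}]' >/dev/null; python3 ps.py
```

```text
x 26.8 y 0.6 z 42.8 | Fu -13.3 Fv 1.7 Fz 0.4 | t 21.55 r [-0.43 -1.09 -0.04] q [-0.33  0.76  1.76  0.02  0.6  -0.14]
```

```bash

python3 -m handwheel '[{"grip":1,"dx":-0.0006,"dy":0.0025,"dz":0,"rx":-0.2,"ry":0.2,"rz":-0.1}]' >/dev/null; python3 ps.py
```

```text
x 27.0 y 0.4 z 42.8 | Fu -13.4 Fv 3.3 Fz -0.3 | t 21.68 r [-0.39 -1.37 -0.02] q [-0.33  0.76  1.76  0.02  0.6  -0.14]
```

```bash

python3 -m handwheel '[{"grip":1,"dx":-0.0003,"dy":0.0026,"dz":0,"rx":-0.2,"ry":-0.4,"rz":0}]' >/dev/null; python3 ps.py
python3 -m handwheel '[{"grip":1,"dx":-0.0003,"dy":0.0026,"dz":0,"rx":-0.2,"ry":-0.4,"rz":0}]' >/dev/null; python3 ps.py
```

```text
x 27.2 y 0.5 z 42.9 | Fu -13.4 Fv 2.2 Fz -0.3 | t 21.80 r [-0.37 -1.04 -0.1 ] q [-0.33  0.76  1.76  0.02  0.6  -0.14]
x 27.3 y 0.6 z 43.0 | Fu -13.6 Fv 2.7 Fz -1.0 | t 21.93 r [-0.34 -0.71 -0.17] q [-0.33  0.76  1.75  0.01  0.61 -0.13]
```

```bash

python3 -m handwheel '[{"grip":1,"dx":-0.0003,"dy":0.0026,"dz":0,"rx":-0.2,"ry":-0.3,"rz":0}]' >/dev/null; python3 ps.py
python3 -m handwheel '[{"grip":1,"dx":-0.0003,"dy":0.0026,"dz":0,"rx":-0.2,"ry":-0.3,"rz":0}]' >/dev/null; python3 ps.py
```

```text
x 27.4 y 0.8 z 43.0 | Fu -12.7 Fv 2.0 Fz -2.3 | t 22.05 r [-0.33 -0.48 -0.26] q [-0.33  0.76  1.75  0.01  0.62 -0.13]
x 27.4 y 0.9 z 43.0 | Fu -13.0 Fv 1.6 Fz -1.0 | t 22.18 r [-0.32 -0.25 -0.34] q [-0.33  0.76  1.75  0.01  0.63 -0.13]
```

```bash

python3 -m handwheel '[{"grip":1,"dx":-0.0003,"dy":0.0028,"dz":0,"rx":-0.1,"ry":-0.1,"rz":-0.1},{"grip":1,"dx":-0.0003,"dy":0.0029,"dz":0,"rx":-0.1,"ry":0,"rz":-0.1}]' >/dev/null; python3 ps.py
python3 -m handwheel '[{"grip":1,"dx":-0.0003,"dy":0.0029,"dz":0,"rx":-0.1,"ry":0,"rz":-0.1},{"grip":1,"dx":-0.0003,"dy":0.0029,"dz":0,"rx":-0.1,"ry":0,"rz":-0.1}]' >/dev/null; python3 ps.py
```

```text
x 27.7 y 1.0 z 43.0 | Fu -14.2 Fv 2.1 Fz -0.9 | t 22.43 r [-0.52 -0.28 -0.31] q [-0.33  0.76  1.75  0.02  0.63 -0.14]
x 27.9 y 0.9 z 43.0 | Fu -14.5 Fv 2.5 Fz -0.6 | t 22.68 r [-0.74 -0.4  -0.29] q [-0.33  0.76  1.75  0.02  0.62 -0.15]
```

```bash

python3 -m handwheel '[{"grip":1,"dx":-0.0003,"dy":0.0028,"dz":0,"rx":-0.1,"ry":0,"rz":-0.1},{"grip":1,"dx":-0.0003,"dy":0.0028,"dz":0,"rx":-0.1,"ry":0,"rz":-0.1},{"grip":1,"dx":-0.0003,"dy":0.0028,"dz":0,"rx":-0.1,"ry":0,"rz":-0.1}]' >/dev/null; python3 ps.py
```

```text
x 27.9 y 0.9 z 43.1 | Fu -13.9 Fv 2.4 Fz -0.2 | t 23.05 r [-1.06 -0.57 -0.25] q [-0.33  0.76  1.75  0.03  0.62 -0.16]
```

```bash

python3 -m handwheel '[{"grip":1,"dx":-0.0003,"dy":0.0028,"dz":0,"rx":-0.1,"ry":0,"rz":-0.1},{"grip":1,"dx":-0.0003,"dy":0.0028,"dz":0,"rx":-0.1,"ry":0,"rz":-0.1},{"grip":1,"dx":-0.0003,"dy":0.0028,"dz":0,"rx":-0.1,"ry":0,"rz":-0.1}]' >/dev/null; python3 ps.py
```

```text
x 28.0 y 0.7 z 43.1 | Fu -13.4 Fv 2.1 Fz -0.5 | t 23.43 r [-1.37 -0.73 -0.19] q [-0.34  0.76  1.75  0.04  0.62 -0.17]
```

Held at about 14 N for over a second. Now easing off.

```bash

python3 -m handwheel '[{"grip":1,"dx":0,"dy":0.0015,"dz":0,"rx":0,"ry":0,"rz":0},{"grip":1,"dx":0,"dy":0.0005,"dz":0,"rx":0,"ry":0,"rz":0},{"grip":1,"dx":0,"dy":-0.0005,"dz":0,"rx":0,"ry":0,"rz":0},{"grip":1,"dx":0,"dy":-0.001,"dz":0,"rx":0,"ry":0,"rz":0}]' >/dev/null; python3 ps.py
python3 -m handwheel '[{"grip":1,"dx":0,"dy":-0.001,"dz":0,"rx":0,"ry":0,"rz":0},{"grip":1,"dx":0,"dy":-0.001,"dz":0,"rx":0,"ry":0,"rz":0}]' >/dev/null; python3 ps.py
```

```text
x 25.0 y 1.9 z 43.3 | Fu 0.4 Fv 0.9 Fz -0.8 | t 23.93 r [-1.54 -0.89 -0.17] q [-0.33  0.76  1.75  0.05  0.61 -0.17]
x 24.3 y 2.6 z 43.4 | Fu 1.5 Fv 1.5 Fz -1.0 | t 24.18 r [-1.44 -0.97 -0.14] q [-0.33  0.76  1.75  0.05  0.61 -0.17]
```

```bash

python3 -m handwheel '[{"grip":1,"dx":-0.0005,"dy":-0.0015,"dz":0,"rx":0,"ry":0,"rz":0},{"grip":1,"dx":-0.0005,"dy":-0.0015,"dz":0,"rx":0,"ry":0,"rz":0}]' >/dev/null; python3 ps.py
```

```text
x 23.0 y 3.2 z 43.7 | Fu 4.1 Fv 1.0 Fz 0.1 | t 24.43 r [-1.32 -1.17 -0.14] q [-0.33  0.76  1.75  0.04  0.61 -0.16]
```

The leaves are bearing on the fingers (4 N forward), so I won't pull back any further and will lift straight up.

```bash

python3 -m handwheel '[{"grip":1,"dx":0,"dy":0,"dz":-0.003,"rx":0,"ry":0,"rz":0},{"grip":1,"dx":0,"dy":0,"dz":-0.004,"rx":0,"ry":0,"rz":0}]' >/dev/null; python3 ps.py
python3 -m handwheel '[{"grip":1,"dx":0,"dy":-0.0002,"dz":-0.006,"rx":0,"ry":0,"rz":0},{"grip":1,"dx":0,"dy":-0.0002,"dz":-0.006,"rx":0,"ry":0,"rz":0}]' >/dev/null; python3 ps.py
```

```text
x 22.3 y 1.3 z 50.4 | Fu -0.0 Fv 0.1 Fz -1.3 | t 24.68 r [-1.4  -0.93 -0.18] q [-0.33  0.75  1.75  0.04  0.63 -0.16]
x 21.5 y -0.0 z 63.1 | Fu 0.6 Fv -0.6 Fz 0.5 | t 24.93 r [-1.45 -0.8  -0.17] q [-0.33  0.73  1.75  0.04  0.65 -0.16]
```

```bash

python3 -m handwheel '[{"grip":1,"dx":0,"dy":-0.0005,"dz":-0.015,"rx":0,"ry":0,"rz":0},{"grip":1,"dx":0,"dy":0,"dz":-0.03,"rx":0,"ry":0,"rz":0},{"grip":1,"dx":0,"dy":0,"dz":-0.04,"rx":-1.4,"ry":-0.8,"rz":0},{"grip":1,"dx":0,"dy":0,"dz":-0.04,"rx":0,"ry":0,"rz":0},{"grip":1,"dx":0,"dy":0,"dz":0,"rx":0,"ry":0,"rz":0}]' ; python3 ps.py
python3 -m handwheel '[{"grip":1,"dx":0,"dy":-0.05,"dz":0,"rx":0,"ry":0,"rz":0},{"grip":1,"dx":0,"dy":-0.05,"dz":0,"rx":0,"ry":0,"rz":0},{"grip":1,"dx":0,"dy":-0.05,"dz":0,"rx":0,"ry":0,"rz":0},{"grip":1,"dx":-0.04,"dy":-0.03,"dz":0,"rx":0,"ry":0,"rz":0},{"grip":1,"dx":-0.04,"dy":0,"dz":0,"rx":0,"ry":0,"rz":0}]' ; python3 ps.py
python3 - <<'E'
from h import *
im=env.capture('top');cv2.imwrite('pics/t20.png',im);cv2.imwrite('pics/t20c.png',cv2.resize(im[120:210,285:435],None,fx=5,fy=5,interpolation=cv2.INTER_CUBIC))
im=env.capture('scene');cv2.imwrite('pics/s20.png',im);cv2.imwrite('pics/s20c.png',cv2.resize(im[150:280,205:345],None,fx=5,fy=5,interpolation=cv2.INTER_CUBIC))
E
```

```text
time_s: 25.55
tcp_pos: [553.0, -64.3, 196.9]
ee_rot: [0.0, 0.995, -0.102, 0.002]
force: [0.5, 1.0, -0.1]
gripper_width: 0.4
x 23.0 y -0.9 z 196.9 | Fu -1.1 Fv 0.3 Fz -0.1 | t 25.55 r [ 0.01 -0.2  -0.17] q [-0.32  0.51  1.67  0.    0.96 -0.11]
time_s: 26.18
tcp_pos: [512.2, 132.2, 196.1]
ee_rot: [0.0, 0.995, -0.104, 0.003]
force: [1.1, -0.8, -0.4]
gripper_width: 0.2
x -161.5 y -80.1 z 196.1 | Fu 0.6 Fv 1.3 Fz -0.4 | t 26.18 r [-0.   -0.33 -0.49] q [ 0.04  0.48  1.74 -0.    0.92  0.25]
```

View pics/t20c.png

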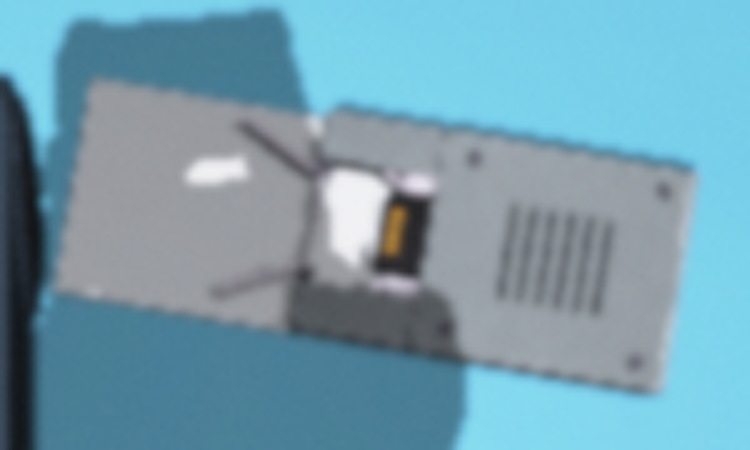

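View pics/s20c.png

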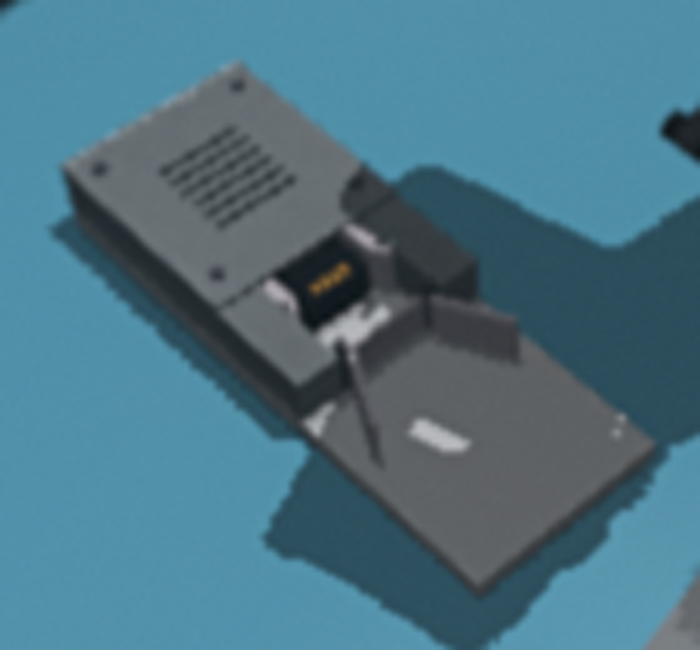

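View pics/t20.png

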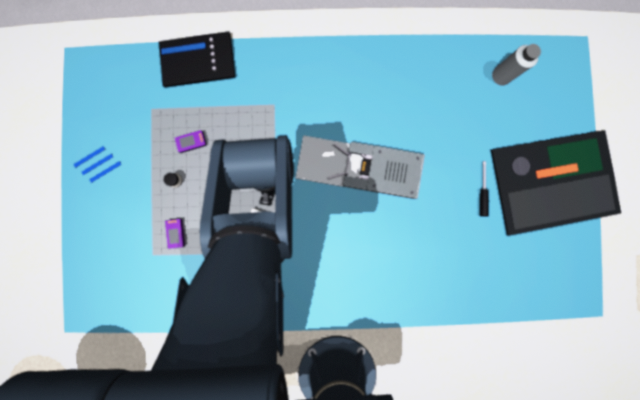

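Top and scene views both show the leaves shut (top crop line (318,190)–(305,270)). The pack is straight, half under the hood, with its rear edge at crop (383,235). One numeric check before I hand in.

```bash
python3 - <<'E'
from h import *
t=env.camera_params('top'); a=np.radians(-101.4);u=np.array([np.cos(a),np.sin(a)]);v=np.array([-u[1],u[0]]);o=np.array([557.5,-42.5])
P=onplane(t,[(285+389/5,120+192/5),(285+377/5,120+272/5)],36)[:,:2]-o
print('rear corners intake x,y',np.c_[P@u,P@v].round(1))
env.state()
print(env.state()['force'].round(1), np.abs(env.state()['qvel']).max())
env.finish_job()
E
```

```text
rear corners intake x,y [[ 37.3  20.4]
 [ 38.2 -22. ]]
[-0.3 -0.1 -0.5] 0.10055742780350252
the job is handed in; nothing more can be done
```

The job is done and handed in at about 26 s of the 72 s allowed. I saw no sign of a failed limit, but `finish_job` gives no verdict.

**What I did:**
- Gripped the longer black pack (the gripper read 41 mm on its 42 mm width), laid it flat and central on the ledge and let go.
- Closed the fingers behind it and slid it through both leaves. The push peaked at about 8.5 N at the flap, higher than the 4–6 N expected, and then fell to about 2 N.
- Felt the contact and eased in to 13–14.5 N of total push, slightly under the 15 N asked for. Sliding friction takes 1–2 N of that. I held it for over a second.
- Eased off and lifted straight up. While easing off I met about 4 N from the leaves leaning on the fingers, so I stopped pulling back early and lifted from there.

**Last checks:**
- **Leaves:** the top and scene views show both shut, judged by eye only.
- **Pack position:** its rear corners measure about 37–38 mm past the flap, so its middle is about 76 mm past. It is about 1 mm off the middle line and about 0.02 rad off lengthways.
- **Robot:** clear of everything, with the wrist force near zero.
- **Bystanders:** the jar and screwdriver look unmoved. The small pack was hidden by the arm in the last picture, but I never worked near it.

**Disagreements:** the cameras differed by up to about 6 mm on where the pack first lay. From the arm's own readings I had put the final rear edge at about 35 mm, against the 37–38 mm the top camera shows. Neither affects the result.

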